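Lever a heavy machine foot up onto its spring props with a pry bar

ROBOT

A 7-joint arm with a two-finger parallel gripper is mounted at the origin on a cart in front of the work surface, level with it; the furniture and walls round the work are solid. World frame = base frame: x ahead of the robot, y to its left, z up, the work surface at z = 0. Lengths are in m, angles in rad, forces in N, time in s.
With the tool pointing down it reaches from about 0.4 to 0.925 m from the base axis. Payload 4.1 kg.
Tool frame: the origin (TCP) lies at the very end of the fingers, on their centre line; the grasp point (between the pads) lies 19 mm behind it; y points along the fingers, x is the direction in which the jaws open and shut, and the axes are right-handed (so a half turn about y gives the same grasp; the last joint's range is limited). The gripper opens to 85 mm and grips with 20 to 120 N. Pads are 22 mm wide; open, the fingers measure 114 mm over their backs; the gripper's body (76 mm by 85 mm) begins 54 mm behind the grasp point. The pads swing forward as they close: fully open they stand 13 mm farther back than shut.
Start: joints at [-1.318, 0.398, 0.045, 1.537, -0.019, 1.207, -0.051], TCP at [0.224, 0.61, 0.231] pointing down, gripper open.
Joint ranges: [-2.82, 2.82], [-0.49, 2.23], [-1.37, 1.46], [0, 2.46], [-1.36, 4.5], [0.23, 2], [-2.94, 2.94]. Speed limits (rad/s): [2.57, 2.57, 3.14, 3.14, 3.14, 3.14, 3.14].

INTERFACE

Orientations are given as a rotation vector (axis times angle).
In Python, from cell import get_obs, camera, get_calibration, sign_off gives the robot as it stands.
- The arm moves only by the tool carry_out, never from a script. Its argument "commands" is a list of rows, each a list of 7 numbers: the shift along the world's x, y, z scaled (see below), then the turn, a rotation vector about the world's x, y, z scaled (see below), then the closure, from -1 (fully open) to 1 (shut), so that 0 is half open. A call has 1 to 8 rows; each row is the pose to reach, as a shift and turn from the pose commanded when the call began, turning the shorter way round; what a row does not reach only later rows make up. The controller multiplies each number of a shift by 0.15 m and each number of a turn by 180 degrees. A row lasts 1/12 s, in which the tool goes at most 41.7 mm and 7.16 degrees, less where a joint would pass 70% of its speed; a pose out of reach is approached as far as the arm can. A call with a number of a shift or a turn outside -1 to 1 is refused whole. A call with a gripper value outside its range is refused whole. The fingers move at their own pace and stop on an object; "squeeze" is the grip in N (left out, the last holds). Time passes only in rows, so rows that repeat a pose let the fingers close. It gives the time, the measured TCP pose, the force and the opening at its end, in the units of the state.
- get_obs(): the state, without advancing time (a new reading comes with each control period).
- camera(name): name is "scene" or "side" or "wrist"; returns the picture (400x640x3 uint8, red, green, blue); there is no depth.
- get_calibration(name): a dict with "K" (3x3 intrinsics, pixels), "extrinsics" (4x4, takes a point from camera to world coordinates). Camera axes: x right, y down, z forward; pixel columns grow to the right and rows downward; lengths in m; the calibration is good to about 2 mm. A picture is of the moment at which its call begins: read the wrist's pose just before it. get_calibration takes no time and is no camera call; for the wrist camera it gives the pose at the moment of the call.
- sign_off(): hands the job in, once; it reports no verdict.
The state is a dict: "time_s": time; "joint_positions": joint angles; "joint_velocities": joint speeds; "tau": joint torques, N m; "ee_pos": TCP position; "eef_rot": TCP orientation; "wrist_force": force on the tool from outside, world axes, zero at the start; "torque": the same for the moment, N m; "opening": finger opening in m.
Only numpy, scipy, OpenCV 4.12 (cv2) and the standard library are available. Lean on these libraries where they do the work, as an engineer would, in place of code of your own. Each camera call takes 0.05 s, during which the arm holds its last target.

TASK

Use the long flat steel bar as a pry bar over the sprung fulcrum to lever up the front of the heavy machine foot just until both spring props swing in under its front edge, so that it is not pressed up against the keeper hooks, and let it down gently onto the props; do not touch the foot with the gripper. Then draw the bar out and leave it lying flat on the bench, clear of the foot, its bed and the fulcrum, with the other things left where they are.

Things in the scene. Friction and masses are not known exactly. Their poses are not given: they have to be found in the camera images.
- machine_foot: heavy grey-painted machine foot, 3.2 to 7 kg (not known beforehand), loose on the bed. Flange 150 (x) x 130 (y) x 18 mm with a block and boss on top, 88 mm high in all; flange underside 22 mm above the bed, on front pads and a back rail. Origin: centre of its underside, 8 mm above the bench. Front = its -x. Levered up, it pivots about its lower back edge (x = +75 mm); stops behind it keep it from sliding back.
- lip (a point): middle of the flange's lower front edge (foot frame -75, 0, 22 mm), 30 mm above the bench at the start, gap to the bed 22 mm. The gap is 64 mm wide between the prop brackets and 24 mm deep, to a heel rib against which a bar end butts (it creeps some 5 mm deeper as the bar levels). It must rise about 14 to 15 mm for the props to swing in; they then carry it about 13 mm above its start. Between 15 and 16 mm up it meets the keeper hooks.
- bed: fixed steel bed plate, 196 x 190 x 8 mm, carrying foot, props and keepers. Origin on the bench surface under the middle of the foot; its front (-x) edge is 104 mm from the origin.
- keepers: two fixed steel hooks, 76 mm tall, on the bed, over the foot's two front corners: they stop the foot when it is raised too far. Origin and axes the same as the bed's.
- prop_left (a joint): swing of the small sprung prop in front of the foot's front edge, 45 mm to the foot's +y side (13 mm wide, 24 mm long, pivot 22 mm above the bench): about 0.2 rad while it leans on the foot's front face, 0.5 rad (its stop) when swung in under the edge
- prop_right (a joint): the same for the prop on the foot's -y side
- fulcrum: steel fulcrum in front of the bed: a half-round saddle 28 (x) x 60 (y) mm (radius 14 mm, along y) on two coil springs over a strip 100 mm long fixed to the bench. Its crest is 46 mm above the bench unloaded and sinks about 1 mm for each 4 N on it, at most 15 mm. Origin: on the bench under its middle, 72 to 90 mm in front of the lip.
- pry_bar: plain flat steel bar 340 x 22 x 9 mm, 0.53 kg, lying flat on the bench; its length is its y axis; origin: centre of its underside. Either end may be used. Longest flat bar lying free in front.
- bar_mid (a point): centre of the bar (4.5 mm above its underside)
- bar_end_a (a point): middle of the bar's end face at +y (170 mm from the centre)
- bar_end_b (a point): middle of the bar's end face at -y
- cold_chisel: bystander: short thick steel chisel 18 x 180 x 14 mm
- soapstone: bystander: white stick 12 x 125 x 8 mm
- paint_marker: bystander: marker pen 16 x 132 x 16 mm
- angle_b: bystander: short angle offcut 36 x 70 x 36 mm
- bolt_m16_1: bystander: bolt 27 x 59 x 24 mm
- nut_m16_1: bystander: hex nut 23 x 27 x 13 mm

How it is judged:
By the outcome, as a careful person would: the job done as asked, in the order asked, and still so for the second after the job is handed in, with the robot touching nothing.
It also fails if it takes over 72 s, if anything falls off the work surface, if the arm or the gripper's body presses on something with over 40 N, if the wrist force passes 120 N, or if a joint passes its speed limit or range.

## Working session

There is one attempt and no reset: what is moved stays moved. The work goes in short steps, Python scripts to look and compute and a tool call to move; the robot and the scene stay as the last step left them, time stands still between calls to the robot, and variables do not carry over. Pictures are saved under pics/ and viewed, and the job is handed in when it is done.

Besides the shell and the picture viewer there is one more tool, called after "Call:" by a JSON object that holds its "method" and its "body". carry_out: Moves the arm, as the interface text tells. Its arguments: {"type":"object","properties":{"commands":{"type":"array","items":{"type":"array","items":{"type":"number"}}},"squeeze":{"type":"number"}},"required":["commands"]}

```bash
ls; mkdir -p pics; python3 - <<'E'
from cell import *
import cv2
o=get_obs(); print({k:(v if not hasattr(v,'round') else v) for k,v in o.items()})
for n in ("scene","side","wrist"):
    im=camera(n); cv2.imwrite(f"pics/{n}0.png",im[:,:,::-1]); c=get_calibration(n); print(n,c)
E
```

```text
pics
{'time_s': 0.0, 'joint_positions': array([-1.31802134,  0.3991709 ,  0.04505171,  1.53788265, -0.0186958 ,
        1.20689868, -0.05070877]), 'joint_velocities': array([ 1.61551640e-03, -6.02160805e-04, -6.79887393e-04,  9.60851180e-05,
       -2.74702346e-04,  4.22014315e-04, -1.31827242e-03]), 'tau': array([ 2.42741880e-04, -4.75139701e+01,  1.36487916e+00, -2.54210132e+01,
        1.16963862e-02,  9.62137186e-03,  1.59712734e-06]), 'ee_pos': array([0.22373942, 0.60960257, 0.23027629]), 'eef_rot': array([-1.35655607, -0.94527545,  0.94775876]), 'wrist_force': array([-0.59844111, -0.51122594,  0.35439321]), 'torque': array([ 0.00721327, -0.02537195, -0.01208558]), 'opening': 0.08554190276496554}
scene {'K': array([[464.70628989,   0.        , 322.84128254],
       [  0.        , 464.70628989, 190.70983073],
       [  0.        ,   0.        ,   1.        ]]), 'extrinsics': array([[ 0.8281081 , -0.33081235,  0.45254853,  0.01451858],
       [-0.56056383, -0.4919678 ,  0.66613502, -0.91767874],
       [ 0.00227361, -0.80531414, -0.59284396,  0.75031363],
       [ 0.        ,  0. 
[... 286 characters left out ...]
[-0.2278248 ,  0.59264919, -0.77256896,  0.68189884],
       [-0.01812724, -0.79587862, -0.60518479,  0.70833789],
       [ 0.        ,  0.        ,  0.        ,  1.        ]])}
wrist {'K': array([[339.78418853,   0.        , 317.8721312 ],
       [  0.        , 339.78418853, 195.98137105],
       [  0.        ,   0.        ,   1.        ]]), 'extrinsics': array([[ 3.44527405e-01,  8.90674636e-01,  2.96647199e-01,
         1.47259884e-01],
       [ 9.38775887e-01, -3.26592435e-01, -1.09714244e-01,
         6.38589588e-01],
       [-8.36963068e-04,  3.16284801e-01, -9.48663915e-01,
         3.72939036e-01],
       [ 0.00000000e+00,  0.00000000e+00,  0.00000000e+00,
         1.00000000e+00]])}
```

View pics/scene0.png

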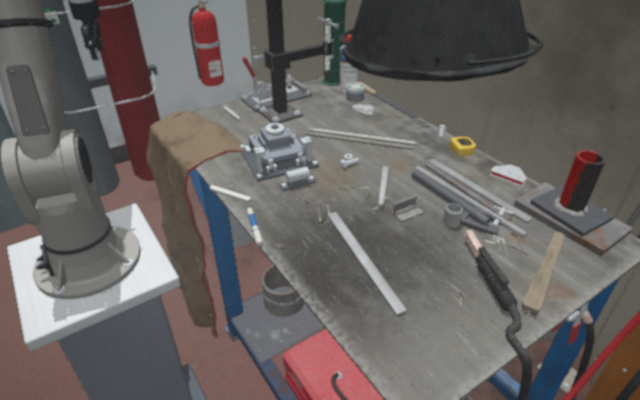

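View pics/side0.png

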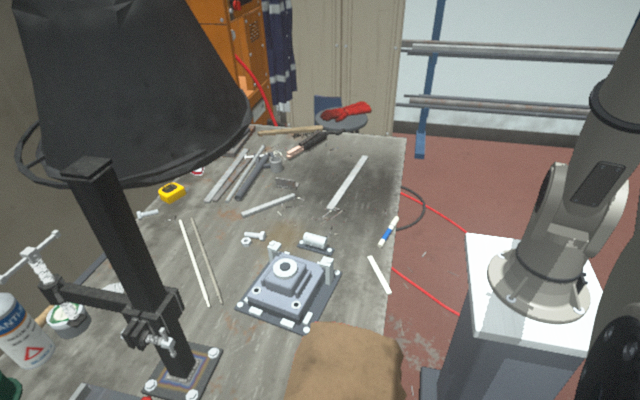

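View pics/wrist0.png

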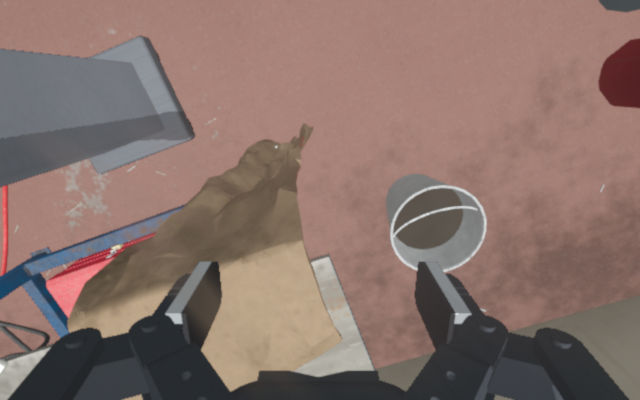

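```bash
cat > h.py <<'E'
from cell import *
import cv2, numpy as np
from scipy.spatial.transform import Rotation as R
def ray(n,u,v,z=0.,c=None):
    c=c or get_calibration(n);K,T=c["K"],c["extrinsics"]
    d=T[:3,:3]@np.linalg.inv(K)@np.array([u,v,1.]);o=T[:3,3]
    return o+d*(z-o[2])/d[2]
def proj(n,p,c=None):
    c=c or get_calibration(n);K,T=c["K"],c["extrinsics"]
    q=T[:3,:3].T@(np.array(p)-T[:3,3]);q=K@q;return q[:2]/q[2]
def snap(n,f,crop=None,s=1):
    im=camera(n)[:,:,::-1].copy()
    cv2.imwrite(f"pics/{f}_raw.png",im)
    if crop: x0,y0,x1,y1=crop; im=im[y0:y1,x0:x1]
    if s!=1: im=cv2.resize(im,None,fx=s,fy=s,interpolation=cv2.INTER_CUBIC)
    cv2.imwrite(f"pics/{f}.png",im); return im
E
python3 - <<'E'
from h import *
a=cv2.imread('pics/scene0.png')[110:200,220:340]; cv2.imwrite('pics/sc0c.png',cv2.resize(a,None,fx=6,fy=6,interpolation=2))
a=cv2.imread('pics/side0.png')[220:340,225:350]; cv2.imwrite('pics/si0c.png',cv2.resize(a,None,fx=5,fy=5,interpolation=2))
np.set_printoptions(precision=4,suppress=True)
print('bar',ray('scene',334,212,.009),ray('scene',400,311,.009))
print('bar side',ray('side',366,156,.009),ray('side',329,208,.009))
print('ful',ray('scene',297,178,.046),ray('side',315,240,.046))
E
```

```text
bar [ 0.5529 -0.1758  0.009 ] [ 0.4814 -0.5051  0.009 ]
bar side [ 0.4804 -0.5034  0.009 ] [ 0.5469 -0.1749  0.009 ]
ful [ 0.5271 -0.0409  0.046 ] [0.543  0.0079 0.046 ]
```

View pics/sc0c.png

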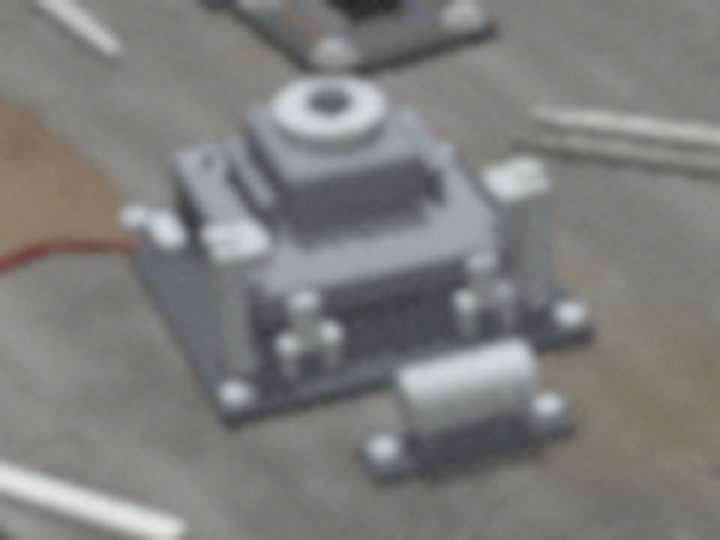

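View pics/si0c.png

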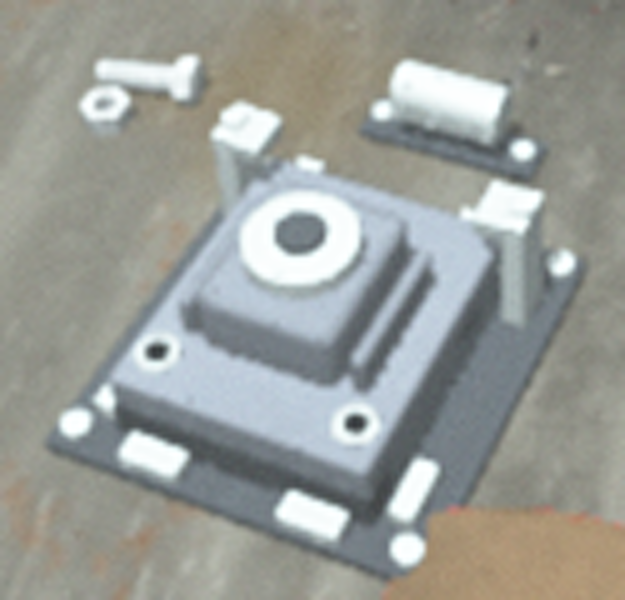

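```bash
python3 - <<'E'
from h import *
np.set_printoptions(precision=4,suppress=True)
S=lambda u,v,z:ray('scene',220+u/6,110+v/6,z)[:2]
D=lambda u,v,z:ray('side',225+u/5,220+v/5,z)[:2]
print('boss',S(330,100,.096),D(300,232,.096))
print('bed scene',S(230,422,.006),S(592,338,.006))
print('bed side: back corners, front-left(x+?)',D(50,445,.008),D(390,578,.006),D(588,262,.008))
print('screws front scene',S(236,390,.012),S(572,313,.012),' side',D(562,262,.012))
print('screws back side',D(75,422,.012),D(407,548,.012))
print('ful screws scene',S(381,447,.010),S(547,403,.010),' side',D(382,111,.010),D(522,149,.010))
print('ful crest scene',S(400,378,.046),S(532,345,.046),'side',D(405,67,.046),D(505,97,.046))
print('keeper tops scene',S(238,240,.084),S(518,178,.084),'side',D(248,122,.084),D(508,202,.084))
print('flange front top edge scene (z48)',S(255,290,.048),S(495,237,.048))
E
```

```text
boss [0.5749 0.1568] [0.5725 0.1548]
bed scene [0.4609 0.0593] [0.6397 0.0245]
bed side: back corners, front-left(x+?) [0.6757 0.2264] [0.5072 0.2566] [0.4582 0.0677]
screws front scene [0.4719 0.073 ] [0.6388 0.0407]  side [0.4702 0.074 ]
screws back side [0.6678 0.2149] [0.5027 0.2449]
ful screws scene [ 0.5064 -0.002 ] [ 0.5884 -0.0147]  side [ 0.5875 -0.0126] [ 0.5069 -0.0003]
ful crest scene [ 0.5164 -0.0052] [ 0.5801 -0.0157] side [ 0.5725 -0.0116] [ 0.5156 -0.0003]
keeper tops scene [0.4849 0.0837] [0.6214 0.0598] side [0.6236 0.0819] [0.489  0.1066]
flange front top edge scene (z48) [0.4959 0.0935] [0.6146 0.0712]
```

```bash
python3 - <<'E'
from h import *
np.set_printoptions(precision=4,suppress=True)
o=get_obs(); M=R.from_rotvec(o['eef_rot']).as_matrix(); print(M)
def tri(p,q):
    r=[]
    for n,(u,v) in (('scene',p),('side',q)):
        a=ray(n,u,v,0.);o=get_calibration(n)['extrinsics'][:3,3];d=(a-o)/np.linalg.norm(a-o);r.append((o,d))
    A=sum(np.eye(3)-np.outer(d,d) for o,d in r);b=sum((np.eye(3)-np.outer(d,d))@o for o,d in r)
    return np.linalg.solve(A,b)
print('post base',ray('scene',278,112,.02),ray('side',182,375,.02))
print('lamp rim centre', tri((445,50),(135,160)))
print('post top of side', tri((328,45),(50,290)))
print('chisel/soap/marker', ray('scene',232,193,.0),ray('scene',255,225,0),ray('scene',383,185,0),ray('scene',405,210,0))
for y in (.6,.4,.2,0,-.2,-.45): print(y,proj('scene',(.45,y,.23)),proj('side',(.45,y,.23)))
E
```

```text
[[ 0.3445 -0.0004 -0.9388]
 [ 0.9388 -0.0014  0.3445]
 [-0.0015 -1.     -0.0001]]
post base [0.7001 0.3674 0.02  ] [0.707  0.3959 0.02  ]
lamp rim centre [ 1.0381 -0.0114  0.2501]
post top of side [0.9184 0.3857 0.2042]
chisel/soap/marker [0.3776 0.0538 0.    ] [ 0.3678 -0.0995  0.    ] [ 0.7406 -0.1455  0.    ] [ 0.7161 -0.2624  0.    ]
0.6 [172.2885  46.1684] [253.2745 517.8468]
0.4 [195.452   65.3019] [306.0535 341.3077]
0.2 [223.5527  88.5138] [334.8896 244.8543]
0 [258.3577 117.2636] [353.063  184.0665]
-0.2 [302.5912 153.8014] [365.565 142.249]
-0.45 [378.1678 216.2295] [376.6014 105.3336]
```

Call:
{"method": "carry_out", "body": {"commands": [[1,-1,0.3,0,0,-0.08,-1],[1,-1,0.3,0,0,-0.08,-1],[1,-1,0.3,0,0,-0.08,-1],[1,-1,0.3,0,0,-0.08,-1],[1,-1,0.3,0,0,-0.08,-1],[1,-1,0.3,0,0,-0.08,-1]]}}

```text
time_s: 0.65
ee_pos: [0.3817, 0.4533, 0.2782]
eef_rot: [-1.443, -0.749, 0.742]
wrist_force: [0.3, -0.1, 0.1]
opening: 0.085
```

Call:
{"method": "carry_out", "body": {"commands": [[0.7,-1,0,0,0,-0.08,-1],[0.7,-1,0,0,0,-0.08,-1],[0.7,-1,0,0,0,-0.08,-1],[0.7,-1,0,0,0,-0.08,-1],[0.7,-1,0,0,0,-0.08,-1]]}}

```text
time_s: 1.07
ee_pos: [0.4828, 0.3031, 0.2765]
eef_rot: [-1.503, -0.555, 0.553]
wrist_force: [0.6, -0.6, 0.2]
opening: 0.0856
```

Call:
{"method": "carry_out", "body": {"commands": [[0,-1,0,0,0,-0.08,-1],[0,-1,0,0,0,-0.08,-1],[0,-1,0,0,0,-0.08,-1],[0,-1,0,0,0,-0.08,-1],[0,-1,0,0,0,-0.08,-1]]}}

```text
time_s: 1.48
ee_pos: [0.4793, 0.1527, 0.2765]
eef_rot: [-1.543, -0.356, 0.357]
wrist_force: [0.5, 0.4, 0.4]
opening: 0.085
```

Call:
{"method": "carry_out", "body": {"commands": [[0,-1,0,0,0,-0.08,-1],[0,-1,0,0,0,-0.08,-1],[0,-1,0,0,0,-0.08,-1],[0,-1,0,0,0,-0.08,-1],[0,-1,0,0,0,-0.08,-1]]}}

```text
time_s: 1.9
ee_pos: [0.4786, 0.0037, 0.2766]
eef_rot: [-1.567, -0.16, 0.16]
wrist_force: [-0.1, 0.1, 0.1]
opening: 0.0854
```

```bash
python3 - <<'E'
from h import *
import pickle
c=get_calibration('wrist'); snap('wrist','w1'); pickle.dump(c,open('w1.pkl','wb')); print(c['extrinsics'])
E
```

```text
[[ 9.79334800e-01  1.91677988e-01  6.45205319e-02  4.61830207e-01]
 [ 2.02245554e-01 -9.28624000e-01 -3.11053376e-01  8.42317716e-02]
 [ 2.93229068e-04  3.17674386e-01 -9.48199820e-01  4.18889062e-01]
 [ 0.00000000e+00  0.00000000e+00  0.00000000e+00  1.00000000e+00]]
```

View pics/w1.png

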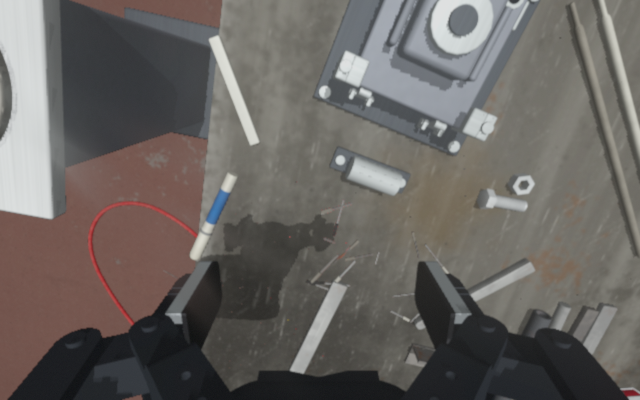

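```bash
python3 - <<'E'
from h import *
a=cv2.imread('pics/w1_raw.png')[0:200,310:510]; cv2.imwrite('pics/w1c.png',cv2.resize(a,None,fx=3.9,fy=3,interpolation=2)[:, :] if 0 else cv2.resize(a,None,fx=3,fy=3,interpolation=2))
E
```

```text
(no output)
```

View pics/w1c.png

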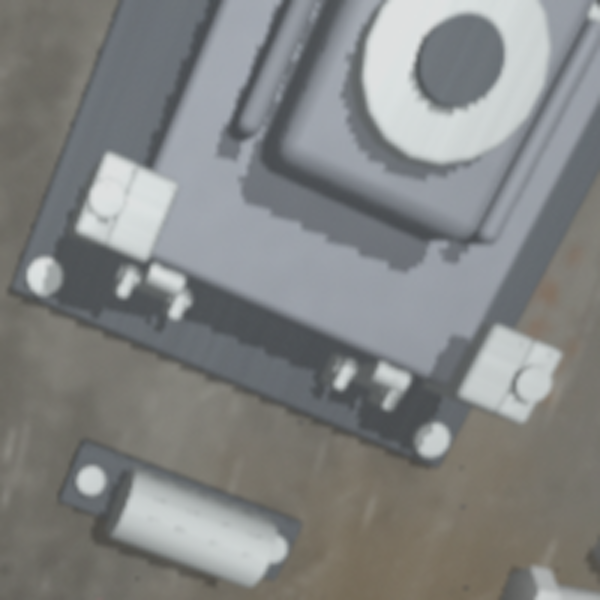

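```bash
python3 - <<'E'
from h import *
import pickle
np.set_printoptions(precision=4,suppress=True)
c=pickle.load(open('w1.pkl','rb'))
W=lambda u,v,z:ray('wrist',310+u/3,v/3,z,c)[:2]
ang=lambda a,b:np.degrees(np.arctan2(*(b-a)[::-1]))
for nm,p,q in (('bedcorn',W(12,290,.008),W(437,467,.008)),('screws',W(44,275,.012),W(432,440,.012)),('ful scr',W(91,480,.010),W(277,548,.010)),('flange',W(190,262,.048),W(440,378,.048)),
 ('strip top edge',W(82,440,.005),W(300,522,.005)),('bar',ray('wrist',323,284,.009,c)[:2],ray('wrist',346,287,.009,c)[:2]),('keep',W(126,205,.084),W(510,373,.084)),('props',W(155,290,.022),W(375,380,.022)),('saddle end',W(130,492,.04),W(262,560,.04)),('barmid',ray('wrist',292,370,.009,c)[:2],ray('wrist',308,372,.009,c)[:2])):
  print(nm,p,q,'mid',(p+q)/2,'ang',ang(p,q),np.linalg.norm(p-q))
print(W(455,62,.096))
E
```

```text
bedcorn [0.4608 0.0677] [0.6448 0.0347] mid [0.5528 0.0512] ang -10.164742220844705 0.18694190633446467
screws [0.4717 0.0757] [0.6374 0.0452] mid [0.5545 0.0605] ang -10.410139845404872 0.16854369325064827
ful scr [0.5072 0.0012] [ 0.5897 -0.0113] mid [ 0.5485 -0.005 ] ang -8.61207579081448 0.08345406411463173
flange [0.5195 0.0909] [0.6174 0.0706] mid [0.5684 0.0808] ang -11.69987589434311 0.10001441311913152
strip top edge [0.5005 0.0157] [0.5976 0.0004] mid [0.549  0.0081] ang -8.925988462141621 0.09828930312586431
bar [ 0.5229 -0.1754] [ 0.5554 -0.1737] mid [ 0.5391 -0.1746] ang 3.0974944869223093 0.0325336842363956
keep [0.4903 0.1025] [0.624 0.078] mid [0.5571 0.0903] ang -10.355447733791104 0.13582607907670852
props [0.5132 0.0791] [0.6041 0.0639] mid [0.5586 0.0715] ang -9.474876607492298 0.09213268152464764
saddle end [0.5194 0.0058] [ 0.576  -0.0101] mid [ 0.5477 -0.0022] ang -15.702259873041053 0.05875106135874432
barmid [ 0.5078 -0.3343] [ 0.5326 -0.3332] mid [ 0.5202 -0.3337] ang 2.5750844832528643 0.024846777505743104
[0.5722 0.1579]
```

Call:
{"method": "carry_out", "body": {"commands": [[0,-1,0,0,0,-0.045,-1],[0,-1,0,0,0,-0.045,-1],[0,-1,0,0,0,-0.045,-1],[0,-1,0,0,0,-0.045,-1],[0,-1,0,0,0,-0.045,-1]]}}

```text
time_s: 2.37
ee_pos: [0.4785, -0.1448, 0.2766]
eef_rot: [-1.573, -0.051, 0.05]
wrist_force: [-0.4, -0.4, 0.3]
opening: 0.0853
```

Call:
{"method": "carry_out", "body": {"commands": [[0,-1,0,0,0,-0.045,-1],[0,-1,0,0,0,-0.045,-1],[0,-1,0,0,0,-0.045,-1],[0,-1,0,0,0,-0.045,-1],[0,-1,0,0,0,-0.045,-1]]}}

```text
time_s: 2.78
ee_pos: [0.4784, -0.2943, 0.2762]
eef_rot: [-1.574, 0.06, -0.059]
wrist_force: [-0.3, -0.5, 0.0]
opening: 0.0852
```

Call:
{"method": "carry_out", "body": {"commands": [[0.08,-1,-0.3,0,0,-0.045,-1],[0.08,-1,-0.3,0,0,-0.045,-1],[0.08,-1,-0.3,0,0,-0.045,-1],[0.08,-1,-0.3,0,0,-0.045,-1],[0.08,-1,-0.3,0,0,-0.045,-1],[0.08,-1,-0.3,0,0,-0.045,-1]]}}

```text
time_s: 3.28
ee_pos: [0.4917, -0.4388, 0.2293]
eef_rot: [-1.563, 0.167, -0.163]
wrist_force: [0.8, 0.0, 0.2]
opening: 0.0854
```

```bash
python3 - <<'E'
from h import *
import pickle
o=get_obs();print(o['ee_pos'],R.from_rotvec(o['eef_rot']).as_matrix(),o['joint_positions'])
c=get_calibration('wrist'); snap('wrist','w2'); pickle.dump(c,open('w2.pkl','wb'))
E
```

```text
[ 0.49167871 -0.43878494  0.22933014] [[ 0.97789943 -0.00225385  0.20906367]
 [-0.20905887  0.0021909   0.9779006 ]
 [-0.00266207 -0.99999506  0.00167129]] [ 0.12703586  0.53095771  0.7946607   1.52730047 -0.39018399  1.25142705
  0.76682835]
```

View pics/w2.png

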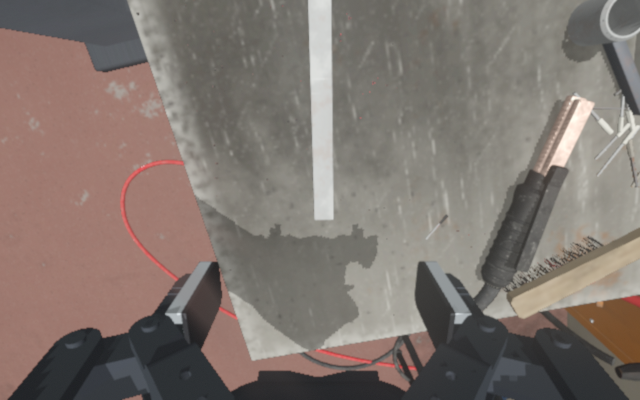

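```bash
python3 - <<'E'
from h import *
import pickle
np.set_printoptions(precision=4,suppress=True)
c=pickle.load(open('w2.pkl','rb'))
im=cv2.imread('pics/w2_raw.png'); g=cv2.cvtColor(im,cv2.COLOR_BGR2GRAY).astype(int)
for v in (10,50,100,150,200,212): 
    s=np.where(g[v,295:345]>155)[0]+295; print(v,s.min(),s.max()); 
    print(ray('wrist',(s.min()+s.max())/2+.5,v+.5,.009,c), ray('wrist',s.min(),v+.5,.009,c)-ray('wrist',s.max()+1,v+.5,.009,c))
s=np.where(g[180:240,324]>155)[0]+180; print(s.max()); print('endb',ray('wrist',324.5,s.max()+1,.009,c))
print(proj('wrist',get_obs()['ee_pos'],c))
E
```

```text
10 308 331
[ 0.5236 -0.2945  0.009 ] [-0.0224  0.0048  0.    ]
50 309 331
[ 0.5168 -0.3291  0.009 ] [-0.0222  0.0047  0.    ]
100 311 332
[ 0.5085 -0.3758  0.009 ] [-0.0221  0.0047  0.    ]
150 312 332
[ 0.4983 -0.4267  0.009 ] [-0.0221  0.0047  0.    ]
200 314 337
[ 0.4905 -0.4833  0.009 ] [-0.0265  0.0056  0.    ]
212 314 333
[ 0.4854 -0.4971  0.009 ] [-0.0224  0.0048  0.    ]
220
endb [ 0.4838 -0.5075  0.009 ]
[319.8848 263.2901]
```

Call:
{"method": "carry_out", "body": {"commands": [[0.035,0,-1,0,0,0.0075,-1],[0.035,0,-1,0,0,0.0075,-1],[0.035,0,-1,0,0,0.0075,-1],[0.035,0,-1,0,0,0.0075,-1],[0.035,0,-1,0,0,0.0075,-1]]}}

```text
time_s: 3.75
ee_pos: [0.4961, -0.4323, 0.0754]
eef_rot: [-1.557, 0.149, -0.137]
wrist_force: [-0.2, 1.7, -0.9]
opening: 0.0852
```

Call:
{"method": "carry_out", "body": {"commands": [[0,0,-0.25,0,0,0,-1],[0,0,-0.5,0,0,0,-1],[0,0,-0.5,0,0,0,-1],[0,0,-0.5,0,0,0,-1]]}}

```text
time_s: 4.08
ee_pos: [0.4974, -0.4377, 0.0068]
eef_rot: [-1.564, 0.145, -0.144]
wrist_force: [0.8, -0.9, 1.1]
opening: 0.0856
```

```bash
python3 - <<'E'
from h import *
o=get_obs();print(o['ee_pos'],R.from_rotvec(o['eef_rot']).as_matrix())
snap('wrist','w3')
E
```

```text
[ 0.49741344 -0.43766816  0.00683414] [[ 9.83042066e-01 -1.75684605e-04  1.83380115e-01]
 [-1.83379455e-01  1.90653722e-03  9.83040355e-01]
 [-5.22326071e-04 -9.99998167e-01  1.84198934e-03]]
```

View pics/w3.png

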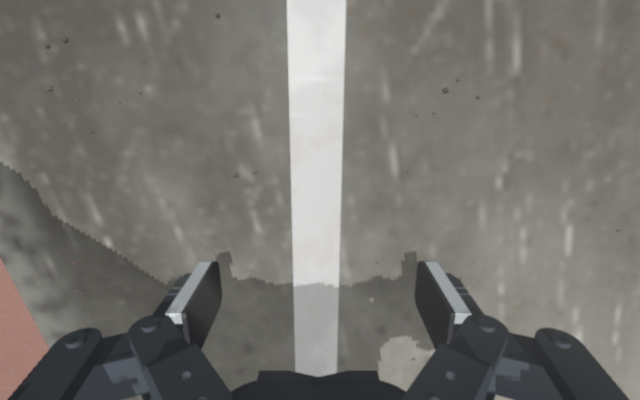

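Call:
{"method": "carry_out", "body": {"commands": [[0,0,-0.01,0,0,0,-1],[0,0,-0.01,0,0,0,1],[0,0,-0.01,0,0,0,1],[0,0,-0.01,0,0,0,1],[0,0,-0.01,0,0,0,1],[0,0,-0.01,0,0,0,1],[0,0,-0.01,0,0,0,1],[0,0,-0.01,0,0,0,1]], "squeeze": 120}}

```text
time_s: 4.8
ee_pos: [0.4962, -0.4399, 0.0058]
eef_rot: [-1.565, 0.146, -0.147]
wrist_force: [-1.0, 2.5, 5.3]
opening: 0.016
```

Call:
{"method": "carry_out", "body": {"commands": [[0,0,0,0,0,0,1],[0,0,0,0,0,0,1],[0,0,0,0,0,0,1],[0,0,0.0,0,0,0,1]]}}

```text
time_s: 5.13
ee_pos: [0.4963, -0.4399, 0.0058]
eef_rot: [-1.565, 0.146, -0.147]
wrist_force: [-1.0, 2.3, 5.7]
opening: 0.0165
```

```bash
python3 - <<'E'
from h import *
snap('wrist','w4')
E
```

```text
(no output)
```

View pics/w4.png

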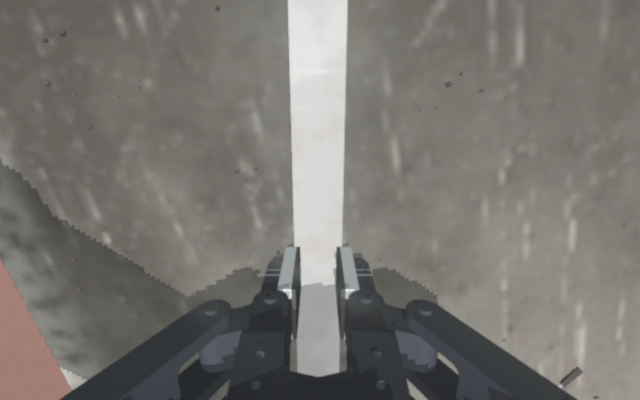

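Call:
{"method": "carry_out", "body": {"commands": [[0,0,0.1,0,0,0,1],[0,0,0.2,0,0,0,1],[0,0,0.3,0,0,0,1],[0,0,0.4,0,0,0,1],[0,0,0.5,0,0,0,1],[0,0,0.5,0,0,0,1],[0,0,0.5,0,0,0,1]]}}

```text
time_s: 5.77
ee_pos: [0.4969, -0.4404, 0.0815]
eef_rot: [-1.567, 0.145, -0.149]
wrist_force: [0.8, 0.3, -5.8]
opening: 0.0162
```

```bash
python3 - <<'E'
from h import *
snap('wrist','w5'); snap('scene','s5',(270,120,470,320),3)
print(get_obs())
E
```

```text
{'time_s': 5.8667, 'joint_positions': array([ 0.18383793,  0.67378196,  0.69941074,  1.66042815, -0.49949819,
        0.99497607,  0.86833588]), 'joint_velocities': array([ 0.00403985,  0.01482184, -0.00805549,  0.0095587 , -0.00165723,
       -0.00022335,  0.00031657]), 'tau': array([ 8.82427488e-02, -5.33497667e+01,  1.31456342e+01, -2.22590554e+01,
       -3.15711647e-01,  3.88136432e-01, -8.67335155e-03]), 'ee_pos': array([ 0.49589375, -0.43913215,  0.07923747]), 'eef_rot': array([-1.56503832,  0.14704518, -0.14566795]), 'wrist_force': array([ 0.14906296,  0.84322878, -6.19010042]), 'torque': array([-0.4996581 ,  0.07408993,  0.03346519]), 'opening': 0.016131757414226178}
```

View pics/w5.png

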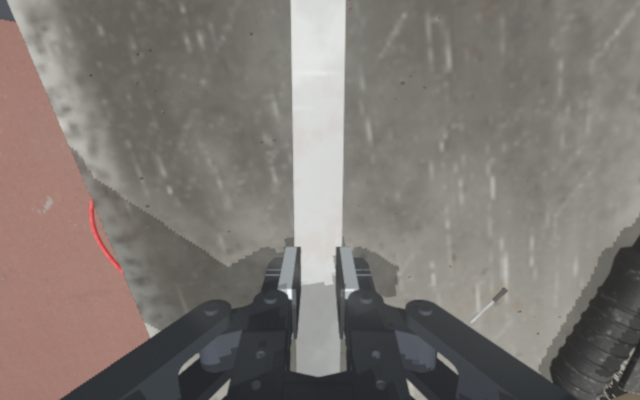

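View pics/s5.png

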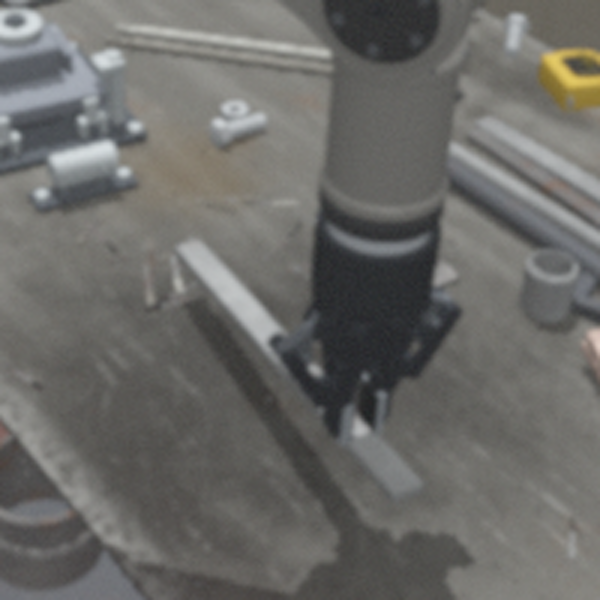

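Call:
{"method": "carry_out", "body": {"commands": [[0,0,0.2,0,0,0,1],[0,0,0.4,-0.027,0.005,0,1],[0.01,0.2,0.6,-0.055,0.01,0,1],[0.02,0.35,0.8,-0.082,0.015,0,1],[0.03,0.5,0.8,-0.109,0.0203,0,1],[0.03,0.6,0.8,-0.109,0.0203,0,1],[0.03,0.7,0.8,-0.109,0.0203,0,1],[0.03,0.7,0.8,-0.109,0.0203,0,1]]}}

```text
time_s: 6.53
ee_pos: [0.5018, -0.3282, 0.1973]
eef_rot: [-1.908, 0.175, -0.118]
wrist_force: [-0.0, 0.8, -5.1]
opening: 0.0158
```

Call:
{"method": "carry_out", "body": {"commands": [[0,0.2,0,0,0,0,1],[0,0.4,0,0,0,0,1],[0,0.6,0,0,0,0,1],[0,0.72,0,0,0,0,1],[0,0.72,0,0,0,0,1],[0,0.72,0,0,0,0,1]]}}

```text
time_s: 7.03
ee_pos: [0.5004, -0.2259, 0.1991]
eef_rot: [-1.912, 0.178, -0.124]
wrist_force: [-0.6, -1.8, -4.4]
opening: 0.016
```

```bash
python3 - <<'E'
from h import *
np.set_printoptions(precision=4,suppress=True)
snap('scene','s6',(220,100,420,300),3);snap('side','d6',(225,120,425,320),3)
o=get_obs();print(o['ee_pos'],o['wrist_force'],o['torque'],R.from_rotvec(o['eef_rot']).as_matrix())
E
```

```text
[ 0.4998 -0.2282  0.1997] [-0.8544 -1.1841 -4.6825] [ 0.2045 -0.0553  0.0445] [[ 0.9822 -0.0639  0.1764]
 [-0.1877 -0.336   0.923 ]
 [ 0.0003 -0.9397 -0.342 ]]
```

View pics/s6.png

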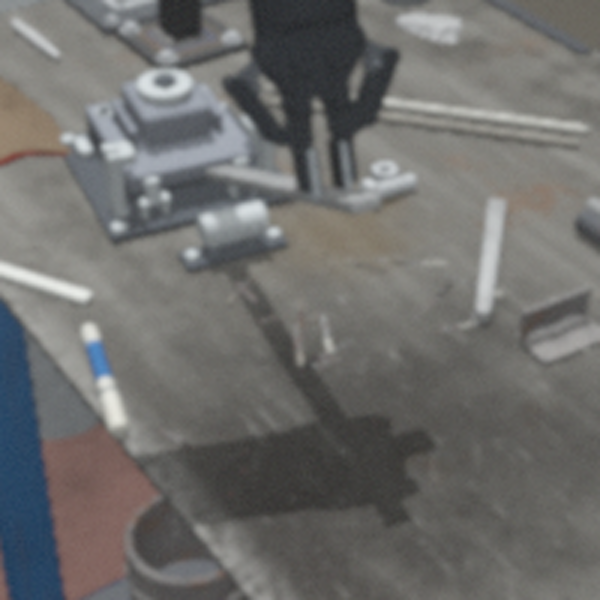

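View pics/d6.png

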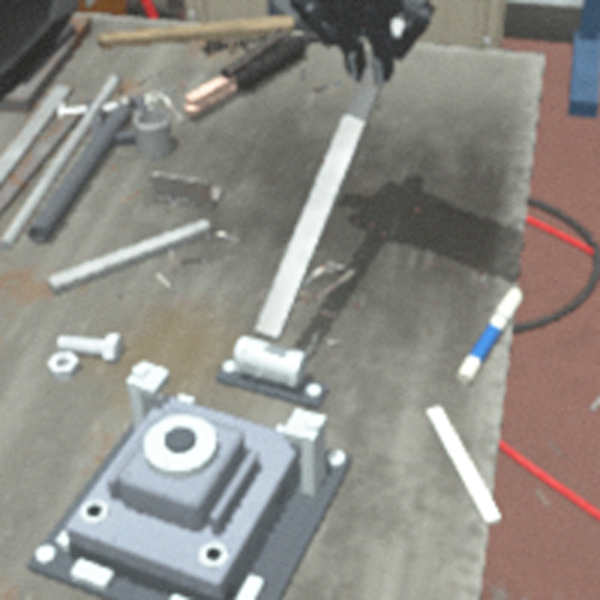

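```bash
python3 - <<'E'
from h import *
np.set_printoptions(precision=4,suppress=True)
o=get_obs();M=R.from_rotvec(o['eef_rot']).as_matrix();p=o['ee_pos']
for L in (.2714,-.0686):
  for x in (-.011,.011):
    q=p+M@np.array([x,-.0032,L]); print(q,'sc',(proj('scene',q)-[220,100])*3,'si',(proj('side',q)-[225,120])*3)
a=cv2.imread('pics/s6_raw.png')[135:185,270:360];cv2.imwrite('pics/s6c.png',cv2.resize(a,None,fx=8,fy=8,interpolation=2))
a=cv2.imread('pics/d6_raw.png')[200:250,280:350];cv2.imwrite('pics/d6c.png',cv2.resize(a,None,fx=8,fy=8,interpolation=2))
E
```

```text
[0.5371 0.0254 0.1099] sc [199.4048 136.4432] si [269.1281 318.3076]
[0.5587 0.0213 0.1099] sc [222.5317 131.4974] si [244.9075 311.4392]
[ 0.4771 -0.2884  0.2262] sc [351.7175 211.9674] si [406.4465  24.1357]
[ 0.4987 -0.2925  0.2262] sc [381.1713 204.866 ] si [384.91   20.305]
```

View pics/s6c.png

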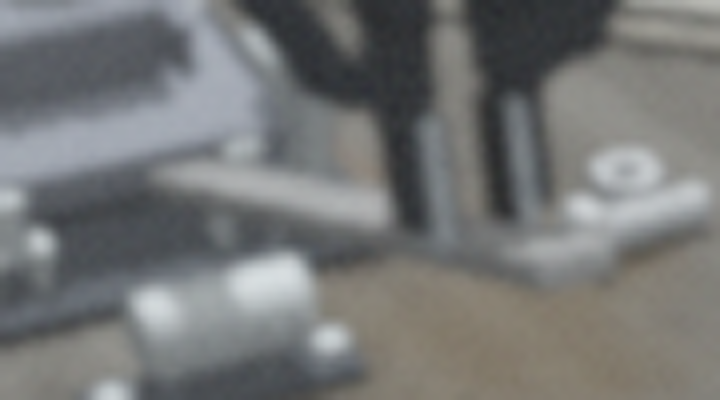

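View pics/d6c.png

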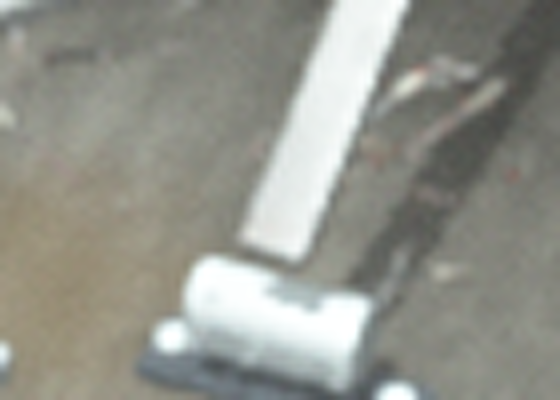

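```bash
cat >> h.py <<'E'
def tri(p,q,n1='scene',n2='side'):
    r=[]
    for n,(u,v) in ((n1,p),(n2,q)):
        a=ray(n,u,v,0.);o=get_calibration(n)['extrinsics'][:3,3];d=(a-o)/np.linalg.norm(a-o);r.append((o,d))
    A=sum(np.eye(3)-np.outer(d,d) for o,d in r);b=sum((np.eye(3)-np.outer(d,d))@o for o,d in r)
    x=np.linalg.solve(A,b); return x,[np.linalg.norm(np.cross(x-o,d)) for o,d in r]
E
python3 - <<'E'
from h import *
np.set_printoptions(precision=4,suppress=True)
sc=lambda u,v:(270+u/8,135+v/8); si=lambda u,v:(280+u/8,200+v/8)
print(tri(sc(150,177),si(295,260)),tri(sc(208,162),si(243,240)))
o=get_obs();M=R.from_rotvec(o['eef_rot']).as_matrix();p=o['ee_pos']
for phi in (0,4,6,8,10):
    s,c=np.sin(np.radians(phi)),np.cos(np.radians(phi))
    l=M@np.array([0,s,c]); n=M@np.array([0,-c,s])
    for x in(-.011,.011):
        q=p+.2714*l+.0032*n+M[:,0]*x
        print(phi,q,(proj('scene',q)-[270,135])*8,(proj('side',q)-[280,200])*8)
    q=p-.0686*l+.0032*n+M[:,0]*.011; print('   b',(proj('scene',q)-[270,135])*8)
E
```

```text
(array([0.5356, 0.0141, 0.0793]), [np.float64(0.0003416820433218219), np.float64(0.00034168204332193144)]) (array([0.5547, 0.0091, 0.0806]), [np.float64(0.00129129977735964), np.float64(0.0012912997773595152)])
0 [0.5371 0.0254 0.1099] [131.7461  83.8486] [277.675  208.8203]
0 [0.5587 0.0213 0.1099] [193.4178  70.6597] [213.0866 190.5045]
   b [616.4569 266.3094]
4 [0.5358 0.0186 0.0923] [140.9924 138.8533] [288.9575 238.035 ]
4 [0.5574 0.0145 0.0923] [202.3489 125.4134] [225.3695 219.7974]
   b [613.6067 248.0115]
6 [0.535  0.0148 0.0836] [146.024  166.3622] [295.0515 250.915 ]
6 [0.5566 0.0107 0.0836] [207.2436 152.7926] [231.962  232.7331]
   b [611.98   238.8043]
8 [0.5343 0.0107 0.0751] [151.3228 193.8574] [301.4237 262.6539]
8 [0.5559 0.0065 0.0752] [212.4192 180.1553] [238.8308 244.5383]
   b [610.2218 229.5761]
10 [0.5334 0.0063 0.0668] [156.8849 221.3256] [308.0569 273.2626]
10 [0.555  0.0021 0.0668] [217.8718 207.4883] [245.9579 255.223 ]
   b [608.3344 220.3404]
```

Call:
{"method": "carry_out", "body": {"commands": [[0.0,0,-0.03,0.01,-0.0018,0,1],[0.0,0,-0.08,0.02,-0.0036,0,1],[0.01,0,-0.14,0.03,-0.0055,0,1],[0.01,0,-0.2,0.0382,-0.0071,0,1],[0.01,0,-0.24,0.0382,-0.0071,0,1],[0.01,0,-0.27,0.0382,-0.0071,0,1],[0.01,0,-0.27,0.0382,-0.0071,0,1],[0.01,0,-0.27,0.0382,-0.0071,0,1]]}}

```text
time_s: 7.8
ee_pos: [0.502, -0.2269, 0.1591]
eef_rot: [-1.792, 0.168, -0.133]
wrist_force: [-0.6, -0.2, -5.3]
opening: 0.0159
```

```bash
cat > barfit.py <<'E'
from h import *
np.set_printoptions(precision=4,suppress=True)
E
python3 - <<'E'
from h import *
np.set_printoptions(precision=4,suppress=True)
snap('scene','s7');snap('side','d7')
o=get_obs();M=R.from_rotvec(o['eef_rot']).as_matrix();p=o['ee_pos'];print(p,M,o['torque'],o['wrist_force'])
a=cv2.imread('pics/s7_raw.png')[135:185,270:360];cv2.imwrite('pics/s7c.png',cv2.resize(a,None,fx=8,fy=8,interpolation=2))
a=cv2.imread('pics/d7_raw.png')[200:250,280:350];cv2.imwrite('pics/d7c.png',cv2.resize(a,None,fx=8,fy=8,interpolation=2))
for phi in (4,7,10):
    s,c=np.sin(np.radians(phi)),np.cos(np.radians(phi))
    l=M@np.array([0,s,c]); n=M@np.array([0,-c,s])
    for x in(-.011,.011):
        q=p+.2714*l+.0032*n+M[:,0]*x
        print(phi,q,(proj('scene',q)-[270,135])*8,(proj('side',q)-[280,200])*8)
    q=p-.0686*l+.0032*n+M[:,0]*.011; print('   b',(proj('scene',q)-[270,135])*8)
E
```

```text
[ 0.5027 -0.2266  0.1596] [[ 0.9827 -0.0405  0.1805]
 [-0.185  -0.2211  0.9575]
 [ 0.0011 -0.9744 -0.2248]] [ 0.0053 -0.0172 -0.0189] [ 0.2291 -0.4135 -5.047 ]
4 [0.5401 0.0314 0.0833] [134.0554 141.1727] [266.2095 284.5091]
4 [0.5617 0.0273 0.0834] [194.6281 127.7574] [202.4677 265.9085]
   b [618.8601 400.9731]
7 [0.5393 0.0271 0.0698] [140.1611 181.1318] [273.5965 307.5906]
7 [0.5609 0.023  0.0698] [200.4718 167.5462] [210.5693 289.0357]
   b [617.1103 387.9039]
10 [0.5384 0.0221 0.0565] [146.892  221.2093] [281.7122 328.1365]
10 [0.56   0.0181 0.0566] [206.9703 207.4471] [219.4005 309.6528]
   b [615.0583 374.6809]
```

View pics/s7c.png

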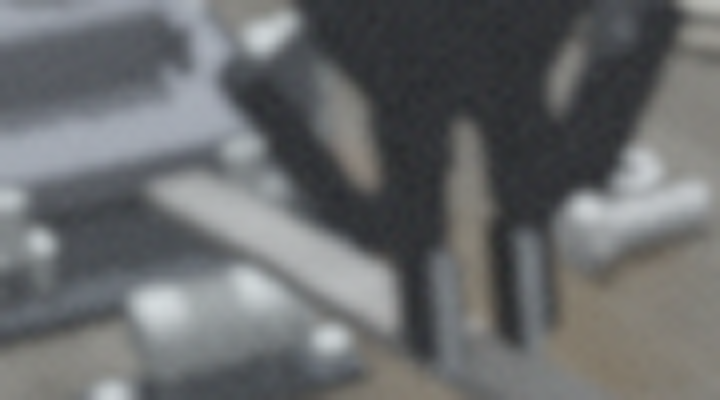

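View pics/d7c.png

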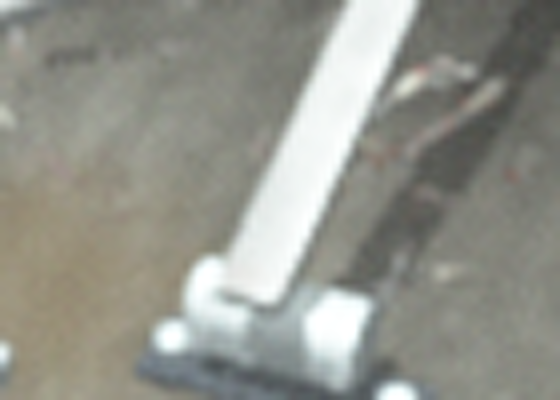

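Call:
{"method": "carry_out", "body": {"commands": [[-0.013,0.013,-0.05,0,0,0,1],[-0.013,0.013,-0.1,0,0,0,1],[-0.013,0.013,-0.15,0,0,0,1],[-0.001,0.075,-0.173,0,0,0,1],[0.01,0.136,-0.196,0,0,0,1],[0.022,0.198,-0.219,0,0,0,1],[0.033,0.26,-0.242,0,0,0,1],[0.033,0.26,-0.242,0,0,0,1]]}}

```text
time_s: 8.57
ee_pos: [0.508, -0.184, 0.1218]
eef_rot: [-1.79, 0.164, -0.129]
wrist_force: [-0.8, 0.6, -5.5]
opening: 0.0159
```

```bash
cat > look.py <<'E'
from h import *
import sys
np.set_printoptions(precision=4,suppress=True)
k=sys.argv[1]
snap('scene','s'+k);snap('side','d'+k)
o=get_obs();M=R.from_rotvec(o['eef_rot']).as_matrix();p=o['ee_pos'];print(o['time_s'],p,M[:,2],o['torque'],o['wrist_force'])
a=cv2.imread(f'pics/s{k}_raw.png')[130:190,250:340];cv2.imwrite(f'pics/s{k}c.png',cv2.resize(a,None,fx=8,fy=8,interpolation=2))
a=cv2.imread(f'pics/d{k}_raw.png')[200:275,280:350];cv2.imwrite(f'pics/d{k}c.png',cv2.resize(a,None,fx=7,fy=7,interpolation=2))
for phi in map(float,sys.argv[2:]):
    s,c=np.sin(np.radians(phi)),np.cos(np.radians(phi))
    l=M@np.array([0,s,c]); n=M@np.array([0,-c,s])
    for x in(-.011,.011):
        q=p+.2714*l+.0032*n+M[:,0]*x
        print(phi,q,(proj('scene',q)-[250,130])*8,(proj('side',q)-[280,200])*7, 'tilt',np.degrees(np.arcsin(-l[2])))
E
python3 look.py 8 6 8
```

```text
8.6667 [ 0.5075 -0.187   0.123 ] [ 0.1789  0.9578 -0.2247] [-0.0329 -0.0165  0.0012] [-0.5551 -0.9962 -4.9295]
6.0 [0.5441 0.0683 0.0377] [256.254  242.2127] [200.6434 412.0936] tilt 18.987723169261294
6.0 [0.5657 0.0643 0.0377] [314.5551 229.0017] [145.0738 394.6205] tilt 18.987723169261294
8.0 [0.5435 0.0652 0.0288] [260.4628 267.8057] [205.513  423.6849] tilt 20.987722905653758
8.0 [0.5651 0.0612 0.0288] [318.6102 254.4879] [150.3633 406.2654] tilt 20.987722905653758
```

View pics/s8c.png

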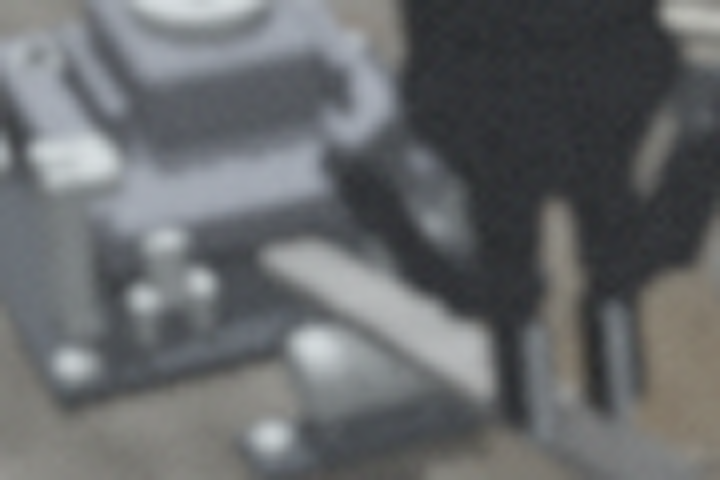

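View pics/d8c.png

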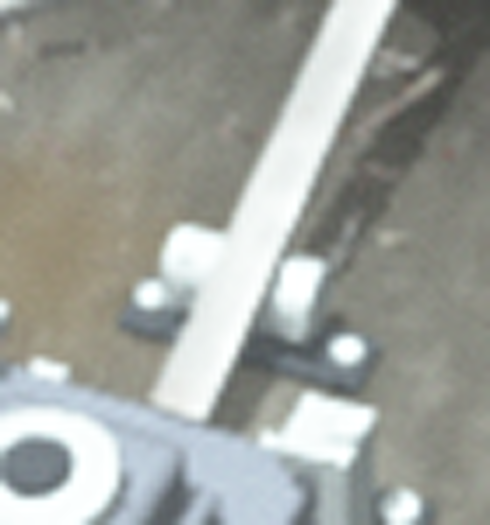

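Call:
{"method": "carry_out", "body": {"commands": [[0.008,0.046,-0.022,0,0,0,1],[0.017,0.092,-0.042,0,0,0,1],[0.026,0.138,-0.06,0,0,0,1],[0.034,0.185,-0.078,0,0,0,1],[0.034,0.185,-0.078,0,0,0,1],[0.034,0.185,-0.078,0,0,0,1]]}}

```text
time_s: 9.17
ee_pos: [0.5124, -0.1593, 0.111]
eef_rot: [-1.792, 0.166, -0.132]
wrist_force: [-0.4, -0.1, -5.8]
opening: 0.016
```

```bash
python3 look.py 9 6 8
```

```text
9.2667 [ 0.5122 -0.1604  0.1115] [ 0.1812  0.9574 -0.2248] [-0.0281  0.0374 -0.0065] [-0.4639 -0.8622 -5.4212]
6.0 [0.5494 0.0948 0.0262] [233.8009 231.7967] [167.6723 487.0894] tilt 18.993153067312615
6.0 [0.571  0.0907 0.0262] [291.1069 218.9503] [111.6674 468.6656] tilt 18.993153067312615
8.0 [0.5488 0.0918 0.0172] [237.9667 256.9055] [172.8964 498.2089] tilt 20.993152220243076
8.0 [0.5704 0.0877 0.0173] [295.1248 243.9569] [117.3177 479.8507] tilt 20.993152220243076
```

View pics/s9c.png

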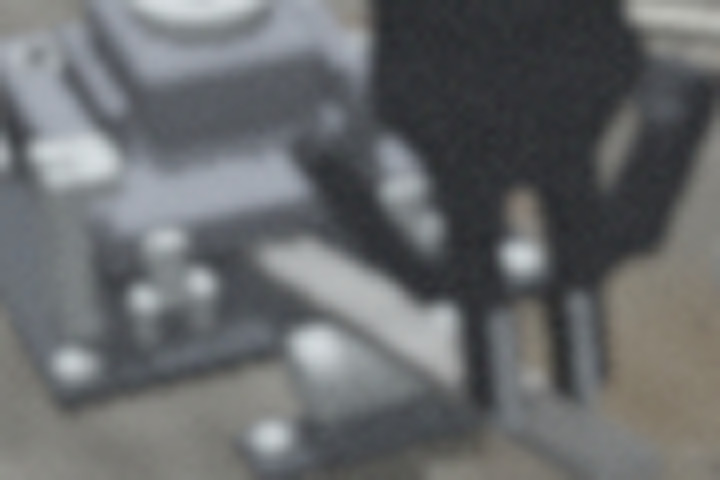

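View pics/d9c.png

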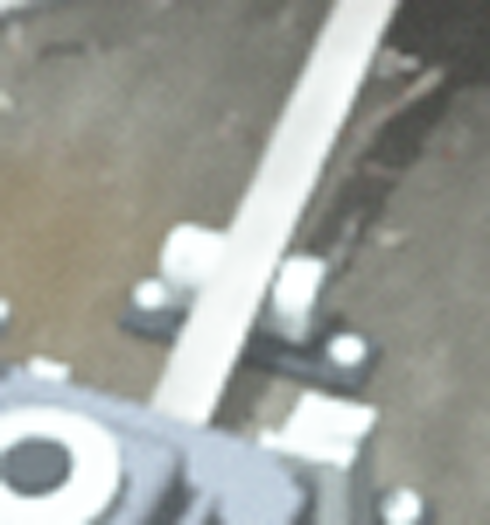

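Call:
{"method": "carry_out", "body": {"commands": [[0.0025,0.0125,-0.004,0,0,0,1],[0.005,0.025,-0.009,0,0,0,1],[0.007,0.037,-0.013,0,0,0,1],[0.0095,0.05,-0.017,0,0,0,1],[0.0115,0.0615,-0.02,0,0,0,1],[0.0115,0.0615,-0.02,0,0,0,1],[0.0115,0.0615,-0.02,0,0,0,1]]}}

```text
time_s: 9.85
ee_pos: [0.514, -0.1507, 0.1083]
eef_rot: [-1.791, 0.167, -0.134]
wrist_force: [0.3, -0.2, -5.8]
opening: 0.0163
```

Call:
{"method": "carry_out", "body": {"commands": [[0.003,0.0125,-0.002,0,0,0,1],[0.005,0.025,-0.004,0,0,0,1],[0.0075,0.04,-0.007,0,0,0,1],[0.0075,0.04,-0.007,0,0,0,1]]}}

```text
time_s: 10.18
ee_pos: [0.5142, -0.1498, 0.1087]
eef_rot: [-1.798, 0.169, -0.136]
wrist_force: [-2.7, -9.6, -2.4]
opening: 0.0161
```

```bash
python3 look.py 10 6 8
```

```text
10.2833 [ 0.5141 -0.1498  0.1087] [ 0.1832  0.9556 -0.2307] [-2.1091  0.471   0.0912] [-2.5934 -9.3452 -1.6186]
6.0 [0.5518 0.1048 0.0218] [226.6457 227.8093] [153.8761 515.7175] tilt 19.339903712558126
6.0 [0.5734 0.1006 0.0218] [283.595  215.0967] [ 97.759 496.838] tilt 19.339903712558126
8.0 [0.5512 0.1016 0.0129] [230.8448 252.7649] [159.3055 526.5038] tilt 21.33990007364687
8.0 [0.5728 0.0975 0.0129] [287.6502 239.9517] [103.6175 507.697 ] tilt 21.33990007364687
```

View pics/s10c.png

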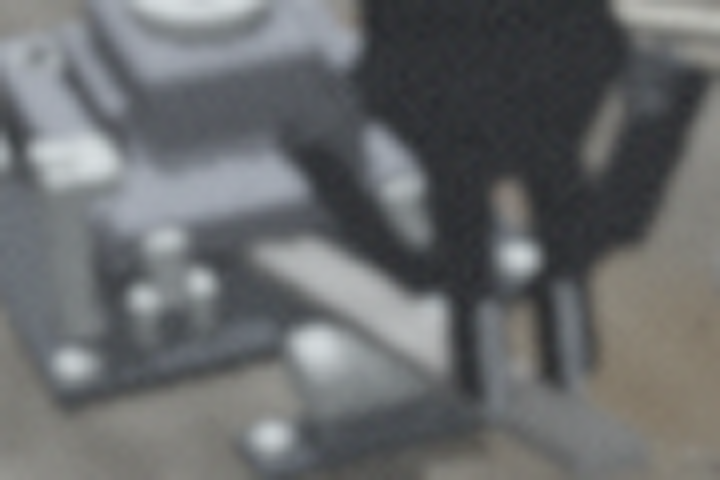

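View pics/d10c.png

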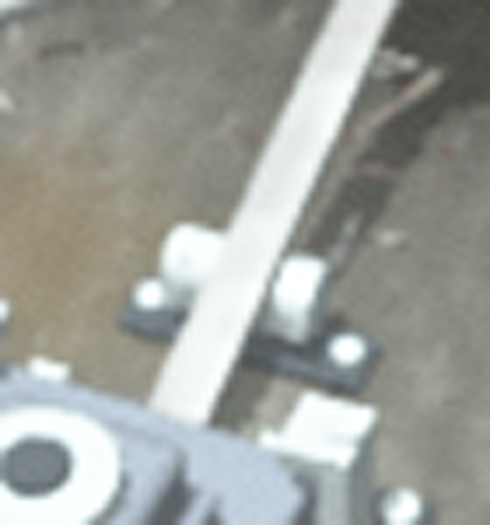

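Call:
{"method": "carry_out", "body": {"commands": [[-0.0024,-0.013,-0.01,0.004,-0.0008,0,1],[-0.0036,-0.02,-0.02,0.008,-0.0015,0,1],[-0.005,-0.027,-0.035,0.012,-0.0023,0,1],[-0.0072,-0.039,-0.053,0.0164,-0.0031,0,1],[-0.0072,-0.039,-0.053,0.0164,-0.0031,0,1],[-0.0072,-0.039,-0.053,0.0164,-0.0031,0,1]]}}

```text
time_s: 10.78
ee_pos: [0.5136, -0.1531, 0.0999]
eef_rot: [-1.742, 0.163, -0.139]
wrist_force: [-1.7, -7.1, -2.0]
opening: 0.0163
```

Call:
{"method": "carry_out", "body": {"commands": [[-0.0012,-0.006,-0.02,0.005,-0.001,0,1],[-0.0024,-0.0125,-0.04,0.01,-0.002,0,1],[-0.0032,-0.0175,-0.06,0.015,-0.0028,0,1],[-0.0032,-0.0175,-0.06,0.015,-0.0028,0,1],[-0.0032,-0.0175,-0.06,0.015,-0.0028,0,1]]}}

```text
time_s: 11.2
ee_pos: [0.5139, -0.1559, 0.0915]
eef_rot: [-1.695, 0.158, -0.142]
wrist_force: [-1.3, -6.2, 1.0]
opening: 0.016
```

Call:
{"method": "carry_out", "body": {"commands": [[-0.002,-0.011,-0.015,0.004,-0.0008,0,1],[-0.004,-0.022,-0.03,0.008,-0.0016,0,1],[-0.006,-0.033,-0.045,0.012,-0.0024,0,1],[-0.006,-0.033,-0.06,0.015,-0.0028,0,1],[-0.006,-0.033,-0.06,0.015,-0.0028,0,1],[-0.006,-0.033,-0.06,0.015,-0.0028,0,1]]}}

```text
time_s: 11.7
ee_pos: [0.5135, -0.1587, 0.0817]
eef_rot: [-1.644, 0.152, -0.144]
wrist_force: [-0.3, -2.1, 2.4]
opening: 0.0161
```

Call:
{"method": "carry_out", "body": {"commands": [[-0.001,-0.005,-0.02,0.005,-0.001,0,1],[-0.002,-0.011,-0.04,0.01,-0.0019,0,1],[-0.0028,-0.015,-0.06,0.015,-0.0028,0,1],[-0.0028,-0.015,-0.06,0.015,-0.0028,0,1],[-0.0028,-0.015,-0.06,0.015,-0.0028,0,1]]}}

```text
time_s: 12.12
ee_pos: [0.5134, -0.1601, 0.0729]
eef_rot: [-1.594, 0.148, -0.147]
wrist_force: [-0.5, -0.8, 7.5]
opening: 0.0164
```

```bash
python3 look.py 11
```

```text
12.2167 [ 0.5134 -0.1601  0.073 ] [ 0.1854  0.9822 -0.0284] [-0.8956  0.3492  0.0637] [-0.2862 -0.8524  8.4528]
```

View pics/s11c.png

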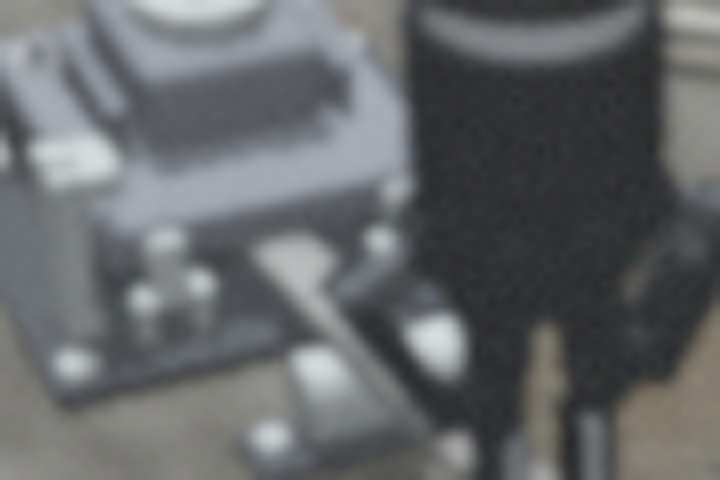

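View pics/d11c.png

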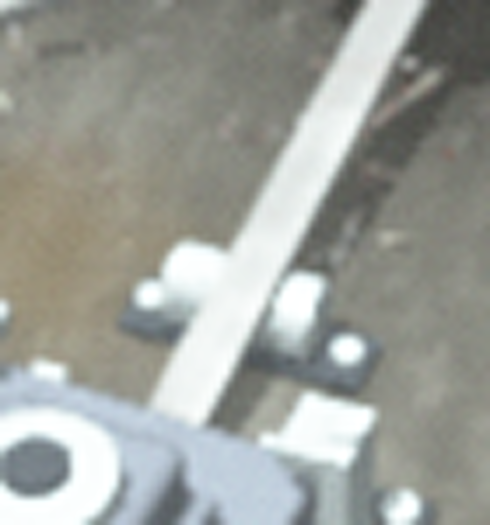

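Call:
{"method": "carry_out", "body": {"commands": [[-0.0004,-0.002,-0.013,0.0037,-0.0007,0,1],[-0.0008,-0.004,-0.027,0.0073,-0.0014,0,1],[-0.0012,-0.0066,-0.04,0.011,-0.002,0,1],[-0.0012,-0.0066,-0.04,0.011,-0.002,0,1],[-0.0012,-0.0066,-0.04,0.011,-0.002,0,1]]}}

```text
time_s: 12.63
ee_pos: [0.5135, -0.1609, 0.0673]
eef_rot: [-1.559, 0.144, -0.149]
wrist_force: [-1.4, -0.9, 10.1]
opening: 0.0162
```

Call:
{"method": "carry_out", "body": {"commands": [[-0.0004,-0.002,-0.013,0.0037,-0.0007,0,1],[-0.0008,-0.004,-0.027,0.0073,-0.0014,0,1],[-0.0012,-0.0066,-0.04,0.011,-0.002,0,1],[-0.0012,-0.0066,-0.04,0.011,-0.002,0,1],[-0.0012,-0.0066,-0.04,0.011,-0.002,0,1]]}}

```text
time_s: 13.05
ee_pos: [0.5135, -0.1617, 0.0616]
eef_rot: [-1.523, 0.141, -0.15]
wrist_force: [-1.6, -0.1, 11.6]
opening: 0.016
```

Call:
{"method": "carry_out", "body": {"commands": [[-0.0004,-0.002,-0.013,0.0037,-0.0007,0,1],[-0.0008,-0.004,-0.027,0.0073,-0.0014,0,1],[-0.0012,-0.0066,-0.04,0.011,-0.002,0,1],[-0.0012,-0.0066,-0.04,0.011,-0.002,0,1],[-0.0012,-0.0066,-0.04,0.011,-0.002,0,1]]}}

```text
time_s: 13.47
ee_pos: [0.5133, -0.1625, 0.0556]
eef_rot: [-1.488, 0.138, -0.152]
wrist_force: [-2.0, 1.1, 12.4]
opening: 0.0162
```

```bash
python3 look.py 12
```

```text
13.5667 [ 0.5133 -0.1624  0.0557] [0.1846 0.9797 0.0785] [-0.504   0.5681  0.0861] [-2.096   1.3707 11.9756]
```

View pics/s12c.png

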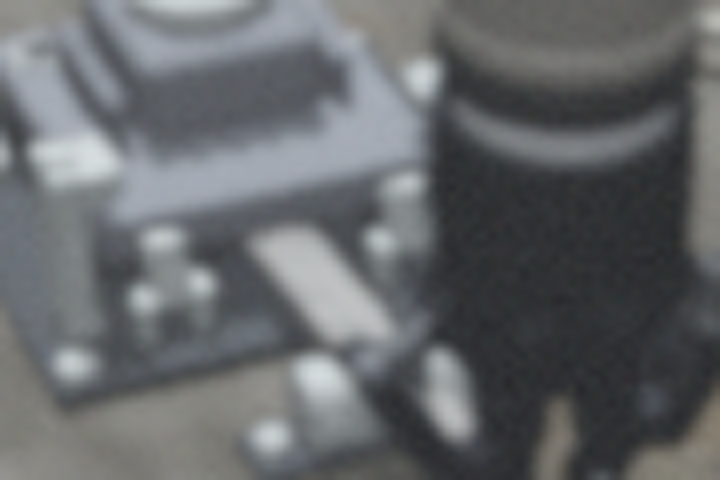

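View pics/d12c.png

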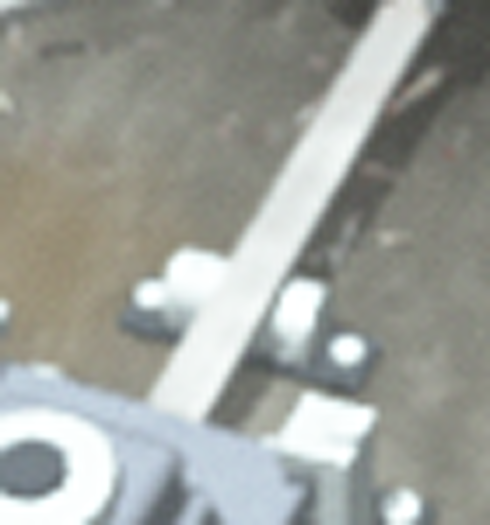

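Call:
{"method": "carry_out", "body": {"commands": [[-0.0003,-0.001,-0.013,0.0037,-0.0007,0,1],[-0.0004,-0.002,-0.027,0.0073,-0.0014,0,1],[-0.0005,-0.003,-0.04,0.011,-0.002,0,1],[-0.0005,-0.003,-0.04,0.011,-0.002,0,1],[-0.0005,-0.003,-0.04,0.011,-0.002,0,1]]}}

```text
time_s: 13.98
ee_pos: [0.5131, -0.1629, 0.0496]
eef_rot: [-1.452, 0.135, -0.154]
wrist_force: [-1.6, -0.1, 12.2]
opening: 0.016
```

Call:
{"method": "carry_out", "body": {"commands": [[0,0,-0.01,0.0025,-0.0005,0,1],[0,0,-0.02,0.0055,-0.001,0,1],[0,0,-0.027,0.0075,-0.0014,0,1],[0,0,-0.027,0.0075,-0.0014,0,1]]}}

```text
time_s: 14.32
ee_pos: [0.5132, -0.1631, 0.0459]
eef_rot: [-1.428, 0.132, -0.155]
wrist_force: [-3.1, -0.5, 13.7]
opening: 0.0158
```

```bash
cat > est.py <<'E'
from h import *
o=get_obs();p=o['ee_pos'];F=o['wrist_force'][2]
d=np.array([.183,.983]); a=1e3*(np.array([.548,-.006])-p[:2])@d
FL=(F*a+5.2*(a-101))/86; Ff=FL+F+5.2; c=46-min(15,Ff/4); sl=(p[2]*1e3-5.8-c)/a
print('a',a,'F',F,'FL',FL,'sink',Ff/4,'tilt',np.degrees(sl),'lip rise',c-86*sl+9-30,'z',p[2])
E
python3 look.py 13; python3 est.py
```

```text
14.4167 [ 0.5132 -0.1631  0.0459] [0.1835 0.9734 0.1374] [-0.3742  0.7702  0.1476] [-1.9411 -0.2802 14.3269]
a 160.79574801180047 F 14.326882435691704 FL 30.40278683238995 sink 12.482417317020413 tilt 2.360888466694163 lip rise 8.973928859588653 z 0.04594321602282867
```

View pics/s13c.png

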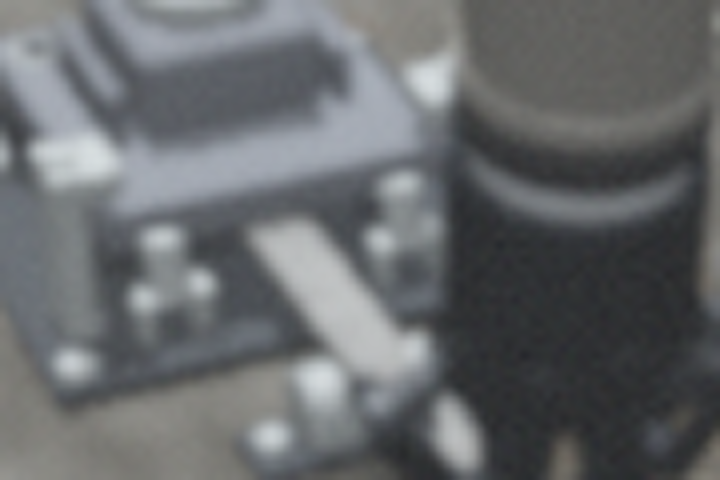

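View pics/d13c.png

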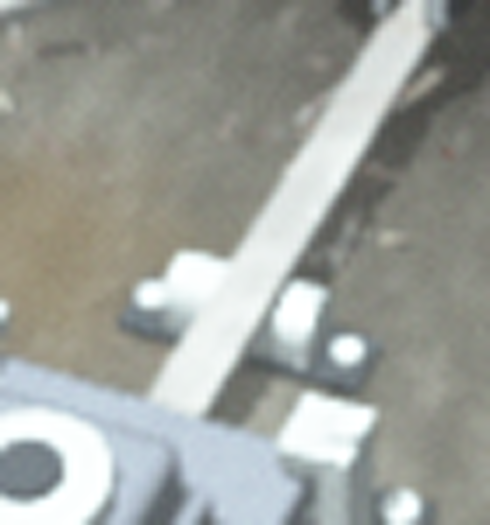

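Call:
{"method": "carry_out", "body": {"commands": [[0,0,-0.01,0.0025,-0.0005,0,1],[0,0,-0.02,0.0055,-0.001,0,1],[0,0,-0.02,0.0055,-0.001,0,1]]}}

```text
time_s: 14.67
ee_pos: [0.5133, -0.1632, 0.0432]
eef_rot: [-1.41, 0.131, -0.156]
wrist_force: [-3.0, 0.3, 16.8]
opening: 0.0161
```

```bash
python3 look.py 14; python3 est.py; python3 - <<'E'
import cv2,numpy as np
r=[cv2.imread(f'pics/s{k}_raw.png')[142:182,255:310] for k in (12,13,14)]
cv2.imwrite('pics/cmp.png',np.hstack([cv2.resize(a,None,fx=4.8,fy=6,interpolation=2) if 0 else cv2.resize(a,None,fx=4.8,fy=4.8,interpolation=2) for a in r]))
E
```

```text
14.7667 [ 0.5133 -0.1632  0.0433] [0.183  0.9708 0.1551] [-0.3493  0.9574  0.1942] [-3.196   0.5668 17.1871]
a 160.87967155649957 F 17.1870920404391 FL 35.77241877408103 sink 14.539877703630033 tilt 2.1641358057147806 lip rise 7.211790903147971 z 0.043336755873674866
```

View pics/cmp.png

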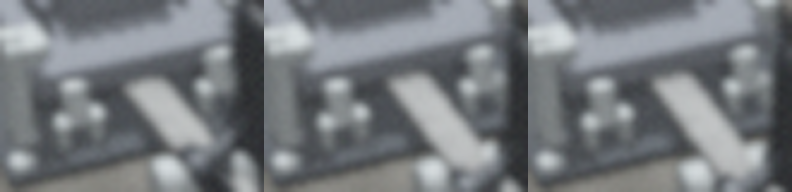

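```bash
python3 - <<'E'
from h import *
for k in ('0','10','11','12','13','14'):
    im=cv2.imread(f'pics/s{k}_raw.png' if k!='0' else 'pics/scene0.png'); g=cv2.cvtColor(im,cv2.COLOR_BGR2GRAY).astype(float)
    for c in (274,277,):
        print(k,c,g[148:168,c-1:c+2].mean(1).astype(int))
d=np.array([.183,.983])
# where along lip column 277: vary z
for z in (.030,.034,.038,.042,.045):
    sh=(z-.03)*22/150*np.array([.18,.984])
    P=np.array([.558,.078])+sh
    for t in (-.03,-.02,.0):
        q=np.r_[P+t*np.array([.984,-.18]),z]; print(z,t,proj('scene',q),proj('scene',q+[-.0,0.00,.018]),end=' | ')
    print()
E
```

```text
0 274 [ 99 109 126 146 160 164 163 161 151 130 108 102  97  89  89 120 159 169
 153 125]
0 277 [105 121 140 155 163 163 162 157 139 112  93  86  84  72  67  76  97 108
 102  91]
10 274 [101 114 130 150 164 168 168 166 157 134 111 106 102  91  92 125 163 175
 158 129]
10 277 [110 125 146 162 167 169 167 161 143 116  96  89  87  76  71  79 100 111
 107  93]
11 274 [104 115 130 151 165 169 169 167 156 133 110 107 100  90  91 123 165 177
 159 130]
11 277 [110 126 146 163 168 169 168 162 142 114  95  90  85  74  70  79 100 113
 106  96]
12 274 [116 134 156 167 170 169 165 149 122 101  98 100  92  83  92 129 167 178
 158 131]
12 277 [131 152 164 169 168 166 157 133 108  94  90  84  74  68  71  84 102 114
 108  94]
13 274 [134 156 167 169 169 163 147 121  98  94  93  91  82  80  90 124 163 176
 159 131]
13 277 [152 165 169 169 166 155 129 106  95  91  84  74  69  70  77  85 101 114
 107  94]
14 274 [134 156 166 168 169 164 147 121  99  93  93  88  83  80  90 123 164 175
 160 131]
14 277 [153 165 169 168 166 154 130 104  95  92  85  73  68  70  75  85 102 113
 107  95]
0.03 -0.03 [274.779217
[... 316 characters left out ...]
7312] | 0.034 0.0 [284.5500564  158.28748518] [284.25571854 152.93689733] | 
0.038 -0.03 [274.47873322 159.25455428] [274.0998504  153.86411049] | 0.038 -0.02 [277.80712505 158.50120273] [277.45618569 153.11798342] | 0.038 0.0 [284.41513508 157.0055391 ] [284.11927606 151.63675117] | 
0.042 -0.03 [274.32782945 157.96266996] [273.94715654 152.55372358] | 0.042 -0.02 [277.66146702 157.21139034] [277.3088259  151.80974179] | 0.042 0.0 [284.27982048 155.71985624] [283.98243265 150.33278455] | 
0.045 -0.03 [274.21436049 156.99126445] [273.83233917 151.56838481] | 0.045 -0.02 [277.55194319 156.24154889] [277.19802016 150.82602246] | 0.045 0.0 [284.1780754 154.753132 ] [283.87953591 149.35229226] |
```

Call:
{"method": "carry_out", "body": {"commands": [[0,0,-0.01,0.0025,-0.0005,0,1],[0,0,-0.02,0.005,-0.001,0,1],[0,0,-0.027,0.0075,-0.0014,0,1],[0,0,-0.027,0.0075,-0.0014,0,1]]}}

```text
time_s: 15.1
ee_pos: [0.5134, -0.1634, 0.0396]
eef_rot: [-1.386, 0.128, -0.157]
wrist_force: [-3.6, 0.6, 18.7]
opening: 0.0163
```

```bash
cat > rise.py <<'E'
from h import *
import sys
def row(f,c=277):
    g=cv2.cvtColor(cv2.imread(f),cv2.COLOR_BGR2GRAY).astype(float)[140:168,c-1:c+2].mean(1)
    i=max(j for j in range(4,21) if g[j]>=130); return 140+i+(g[i]-130)/(g[i]-g[i+1])
r0=row('pics/s10_raw.png')
for k in sys.argv[1:]: print(k,'rise mm',(r0-row(f'pics/s{k}_raw.png'))/.325)
rs=[cv2.imread(f'pics/s{k}_raw.png')[142:182,255:310] for k in (['13']+sys.argv[1:])[-3:]]
cv2.imwrite('pics/cmp%s.png'%sys.argv[-1],np.hstack([cv2.resize(a,None,fx=7,fy=7,interpolation=2) for a in rs[-2:]]))
E
python3 look.py 15; python3 est.py;python3 rise.py 12 13 14 15
```

```text
15.2 [ 0.5134 -0.1634  0.0396] [0.1822 0.9669 0.1788] [-0.246   1.0321  0.2244] [-4.1475  0.4273 18.9713]
a 161.0560035321391 F 18.971334481145906 FL 39.159750367115706 sink 15.832771212065403 tilt 1.0113400821545044 lip rise 8.4819955709752 z 0.03964283403119559
12 rise mm 4.1758241758241885
13 rise mm 7.810650887573991
14 rise mm 7.6134122287968555
15 rise mm 8.814479638009079
```

View pics/cmp15.png

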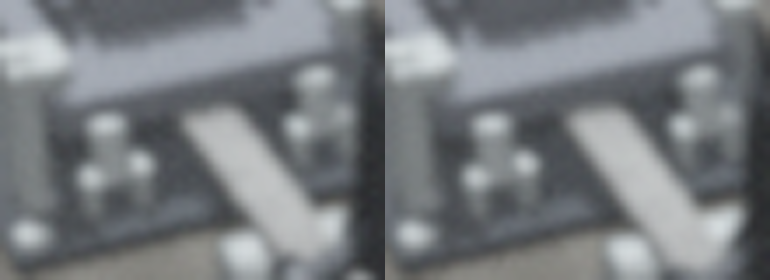

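Call:
{"method": "carry_out", "body": {"commands": [[-0.003,0,-0.01,0.0025,-0.0005,0,1],[-0.006,0,-0.02,0.006,-0.0011,0,1],[-0.006,0,-0.02,0.006,-0.0011,0,1],[-0.006,0,-0.02,0.006,-0.0011,0,1]]}}

```text
time_s: 15.53
ee_pos: [0.5134, -0.1635, 0.037]
eef_rot: [-1.368, 0.125, -0.159]
wrist_force: [-3.0, -0.6, 18.6]
opening: 0.0163
```

```bash
python3 look.py 16; python3 est.py;python3 rise.py 15 16
```

```text
15.6333 [ 0.5134 -0.1635  0.037 ] [0.1813 0.9634 0.1974] [-0.2904  0.7024  0.2359] [-3.1811 -1.0375 18.8325]
a 161.15790700191116 F 18.832476238524777 FL 38.928181054346695 sink 15.740164323217869 tilt 0.06812313548588184 lip rise 9.897748321053072 z 0.03699161240193626
15 rise mm 8.814479638009079
16 rise mm 10.850202429149755
```

View pics/cmp16.png

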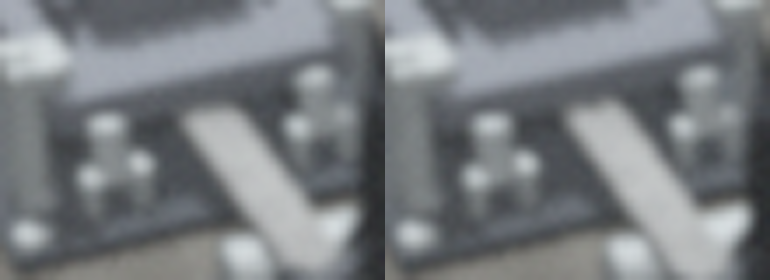

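Call:
{"method": "carry_out", "body": {"commands": [[-0.003,0,-0.008,0.002,-0.0004,0,1],[-0.003,0,-0.017,0.005,-0.0009,0,1],[-0.003,0,-0.017,0.005,-0.0009,0,1],[-0.003,0,-0.017,0.005,-0.0009,0,1]]}}

```text
time_s: 15.97
ee_pos: [0.5135, -0.1636, 0.0346]
eef_rot: [-1.352, 0.123, -0.161]
wrist_force: [-2.6, -0.6, 20.1]
opening: 0.0159
```

```bash
python3 look.py 17; python3 est.py;python3 rise.py 16 17
```

```text
16.0667 [ 0.5135 -0.1636  0.0347] [0.1804 0.9603 0.213 ] [-0.2593  0.4859  0.2354] [-2.5226 -0.2783 19.0782]
a 161.20739720755483 F 19.078186619169017 FL 39.40259620692468 sink 15.920195706523424 tilt -0.7632488311262381 lip rise 11.145623639902986 z 0.034652523195718536
16 rise mm 10.850202429149755
17 rise mm 12.696941612604265
```

View pics/cmp17.png

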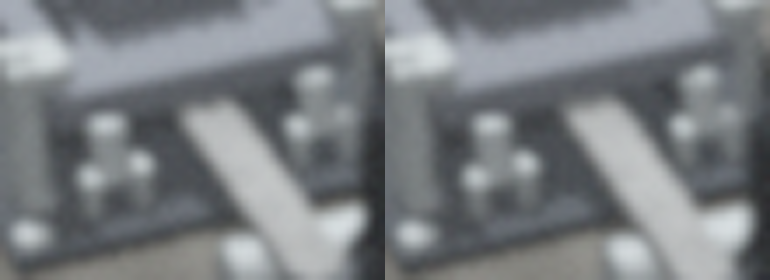

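Call:
{"method": "carry_out", "body": {"commands": [[0,0,-0.005,0.0015,-0.0003,0,1],[0,0,-0.01,0.003,-0.0006,0,1],[0,0,-0.01,0.003,-0.0006,0,1],[0,0,-0.01,0.003,-0.0006,0,1]]}}

```text
time_s: 16.4
ee_pos: [0.5136, -0.1636, 0.0332]
eef_rot: [-1.343, 0.121, -0.161]
wrist_force: [-1.9, -0.6, 19.4]
opening: 0.0159
```

```bash
python3 look.py 18; python3 est.py;python3 rise.py 17 18
```

```text
16.5 [ 0.5136 -0.1636  0.0332] [0.1799 0.9582 0.2224] [-0.1695  0.469   0.273 ] [-1.9986 -0.2439 19.4743]
a 161.21841511584017 F 19.474317484727624 FL 40.14830649945176 sink 16.205655996044847 tilt -1.2751710953270323 lip rise 11.91401033601585 z 0.03321193357107195
17 rise mm 12.696941612604265
18 rise mm 14.045954045954064
```

View pics/cmp18.png

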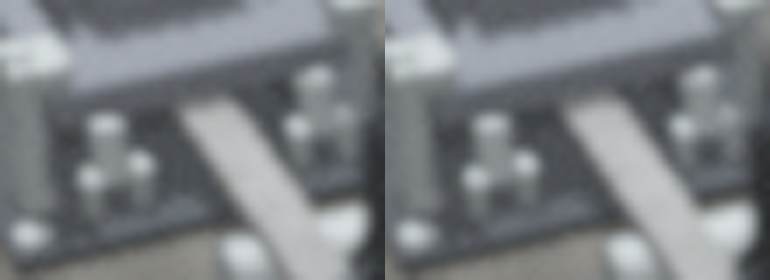

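Call:
{"method": "carry_out", "body": {"commands": [[0,0,-0.004,0.0012,-0.0002,0,1],[0,0,-0.004,0.0012,-0.0002,0,1],[0,0,-0.004,0.0012,-0.0002,0,1]]}}

```text
time_s: 16.75
ee_pos: [0.5136, -0.1636, 0.0326]
eef_rot: [-1.339, 0.121, -0.161]
wrist_force: [-1.4, 0.4, 19.8]
opening: 0.016
```

```bash
cat > pd.py <<'E'
from h import *
import sys
f=lambda k:cv2.GaussianBlur(cv2.cvtColor(cv2.imread(f'pics/s{k}_raw.png'),cv2.COLOR_BGR2GRAY),(3,3),0).astype(float)
a,b=f(sys.argv[1]),f(sys.argv[2])
for n,(x0,y0,x1,y1) in dict(left=(265,156,276,165),right=(294,150,306,160)).items():
    print(n,np.abs(a-b)[y0:y1,x0:x1].mean(), np.abs(a-b)[y0:y1,x0:x1].max())
E
python3 look.py 19; python3 est.py;python3 rise.py 18 19; python3 pd.py 17 18; python3 pd.py 18 19
```

```text
16.85 [ 0.5137 -0.1636  0.0326] [0.1796 0.9574 0.2261] [-0.1784  0.4772  0.229 ] [-1.8266 -0.2869 18.5419]
a 161.16797844341542 F 18.541911090498726 FL 38.386462963244 sink 15.532093513435683 tilt -1.4763503925416506 lip rise 12.215977072614777 z 0.03264715645267115
18 rise mm 14.045954045954064
19 rise mm 14.635108481262302
left 2.202020202020202 7.0
right 1.375 5.0
left 5.545454545454546 26.0
right 1.7333333333333334 6.0
```

View pics/cmp19.png

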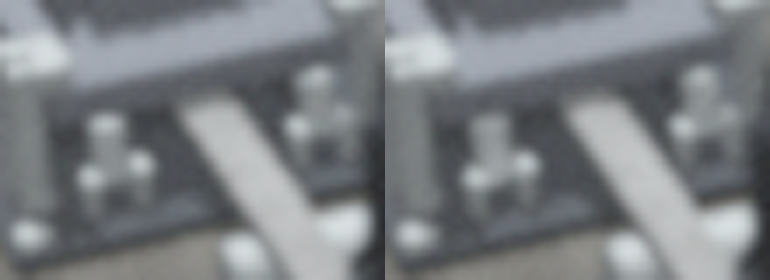

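Call:
{"method": "carry_out", "body": {"commands": [[0,0,-0.003,0.0008,-0.0002,0,1],[0,0,-0.003,0.0008,-0.0002,0,1],[0,0,-0.003,0.0008,-0.0002,0,1]]}}

```text
time_s: 17.1
ee_pos: [0.5136, -0.1636, 0.0322]
eef_rot: [-1.336, 0.121, -0.161]
wrist_force: [-2.9, 0.0, 18.7]
opening: 0.0161
```

```bash
python3 look.py 20; python3 est.py;python3 rise.py 19 20;  python3 pd.py 19 20
```

```text
17.2 [ 0.5136 -0.1636  0.0322] [0.1795 0.9568 0.2286] [-0.1755  0.4759  0.2654] [-0.8286 -0.6295 19.7762]
a 161.2031053606865 F 19.77619604949217 FL 40.709771665993586 sink 16.42149192887144 tilt -1.631770837619864 lip rise 12.449260542886343 z 0.032208972030806055
19 rise mm 14.635108481262302
20 rise mm 14.696356275303602
left 0.5050505050505051 2.0
right 0.45 2.0
```

View pics/cmp20.png

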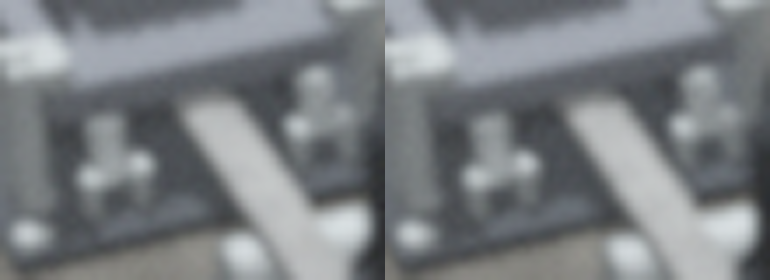

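Call:
{"method": "carry_out", "body": {"commands": [[0,0,-0.003,0.0008,-0.0002,0,1],[0,0,-0.003,0.0008,-0.0002,0,1],[0,0,-0.003,0.0008,-0.0002,0,1]]}}

```text
time_s: 17.45
ee_pos: [0.5137, -0.1636, 0.0318]
eef_rot: [-1.334, 0.12, -0.162]
wrist_force: [-1.4, -0.9, 20.1]
opening: 0.016
```

```bash
python3 look.py 21; python3 est.py;python3 rise.py 20 21;  python3 pd.py 20 21
```

```text
17.55 [ 0.5137 -0.1636  0.0318] [0.1792 0.9563 0.2311] [-0.1898  0.5072  0.2457] [-2.4918 -1.5335 18.556 ]
a 161.22141234660674 F 18.555974959991296 FL 38.427579473493275 sink 15.545888608371143 tilt -1.7737486576923018 lip rise 12.662366859442201 z 0.03180894714809219
20 rise mm 14.696356275303602
21 rise mm 14.884151992585762
left 0.6767676767676768 4.0
right 3.525 19.0
```

View pics/cmp21.png

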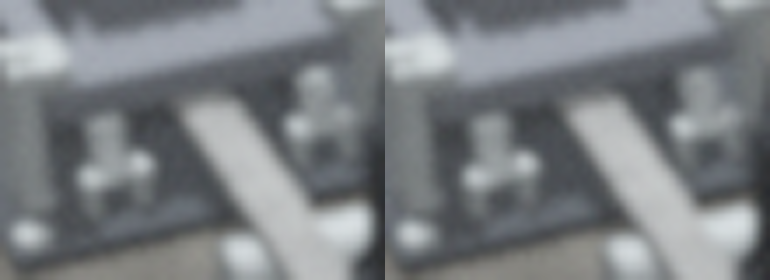

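Both props have swung in (left in s19, right in s21). I'm now lowering gently.

Call:
{"method": "carry_out", "body": {"commands": [[0,0,0.003,-0.0008,0.0002,0,1],[0,0,0.006,-0.0016,0.0003,0,1],[0,0,0.009,-0.0025,0.0005,0,1],[0,0,0.012,-0.0033,0.0006,0,1],[0,0,0.015,-0.0041,0.0008,0,1],[0,0,0.018,-0.005,0.0009,0,1],[0,0,0.021,-0.0058,0.0011,0,1],[0,0,0.024,-0.0066,0.0012,0,1]]}}

```text
time_s: 18.22
ee_pos: [0.5136, -0.1637, 0.0351]
eef_rot: [-1.356, 0.122, -0.161]
wrist_force: [-1.0, -0.4, 17.4]
opening: 0.0165
```

Call:
{"method": "carry_out", "body": {"commands": [[0,0,0.003,-0.0008,0.0002,0,1],[0,0,0.006,-0.0016,0.0003,0,1],[0,0,0.01,-0.0025,0.0005,0,1],[0,0,0.015,-0.0033,0.0006,0,1],[0,0,0.02,-0.0045,0.0008,0,1],[0,0,0.025,-0.006,0.0011,0,1],[0,0,0.03,-0.0075,0.0014,0,1],[0,0,0.035,-0.0085,0.0016,0,1]]}}

```text
time_s: 18.88
ee_pos: [0.5135, -0.1637, 0.0399]
eef_rot: [-1.383, 0.125, -0.159]
wrist_force: [0.2, -0.4, 14.4]
opening: 0.016
```

```bash
python3 look.py 22; python3 est.py;python3 rise.py 21 22;  python3 pd.py 21 22
```

```text
18.9833 [ 0.5135 -0.1637  0.0399] [0.1811 0.9664 0.1826] [-0.5525  0.2024  0.1324] [-0.77   -0.9324 14.5731]
a 161.30614650347312 F 14.573077803186658 FL 30.980453313318595 sink 12.688382779126314 tilt 0.28610852224436883 lip rise 11.882173147992233 z 0.03991710522709768
21 rise mm 14.884151992585762
22 rise mm 14.53846153846152
left 1.1818181818181819 7.0
right 1.0 8.0
```

View pics/cmp22.png

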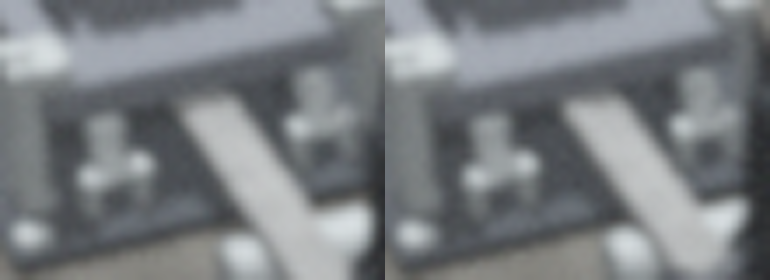

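Call:
{"method": "carry_out", "body": {"commands": [[0,0,0.008,-0.002,0.0004,0,1],[0,0,0.016,-0.004,0.0007,0,1],[0,0,0.024,-0.006,0.0011,0,1],[0,0,0.032,-0.008,0.0015,0,1],[0,0,0.04,-0.01,0.0019,0,1],[0,0,0.048,-0.012,0.0023,0,1],[0,0,0.056,-0.014,0.0026,0,1],[0,0,0.056,-0.014,0.0026,0,1]]}}

```text
time_s: 19.65
ee_pos: [0.5134, -0.1635, 0.0477]
eef_rot: [-1.429, 0.129, -0.157]
wrist_force: [0.3, -1.4, 9.6]
opening: 0.0162
```

Call:
{"method": "carry_out", "body": {"commands": [[0,0,0.008,-0.002,0.0004,0,1],[0,0,0.016,-0.004,0.0007,0,1],[0,0,0.024,-0.006,0.0011,0,1],[0,0,0.032,-0.008,0.0015,0,1],[0,0,0.04,-0.01,0.0019,0,1],[0,0,0.048,-0.012,0.0023,0,1],[0,0,0.056,-0.014,0.0026,0,1],[0,0,0.056,-0.014,0.0026,0,1]]}}

```text
time_s: 20.32
ee_pos: [0.5132, -0.1631, 0.0554]
eef_rot: [-1.473, 0.133, -0.154]
wrist_force: [2.4, -1.0, 4.9]
opening: 0.0162
```

```bash
python3 look.py 23; python3 est.py;python3 rise.py 22 23;  python3 pd.py 22 23
```

```text
20.4167 [ 0.513  -0.1631  0.0552] [0.1837 0.9785 0.0933] [-0.7079 -0.6333  0.0426] [ 3.6608 -0.1717  4.9539]
a 160.870237151066 F 4.953877884349797 FL 12.886706316957165 sink 5.76014605032674 tilt 3.2763338722561732 lip rise 14.322131991641506 z 0.05523886671283108
22 rise mm 14.53846153846152
23 rise mm 14.32567432567435
left 0.9191919191919192 6.0
right 12.158333333333333 63.0
```

View pics/cmp23.png

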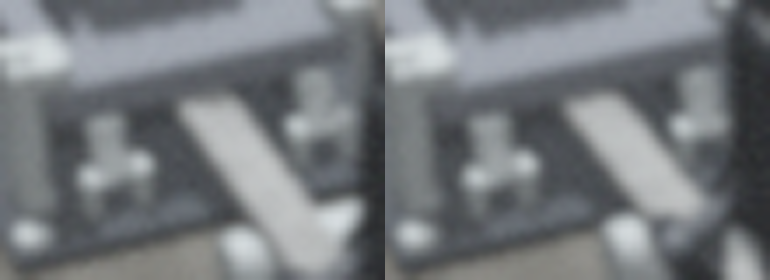

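Call:
{"method": "carry_out", "body": {"commands": [[0,0,0.012,-0.003,0.0006,0,1],[0,0,0.024,-0.006,0.0011,0,1],[0,0,0.036,-0.009,0.0017,0,1],[0,0,0.048,-0.012,0.0023,0,1],[0,0,0.06,-0.015,0.0028,0,1],[0,0,0.072,-0.018,0.0034,0,1],[0,0,0.085,-0.021,0.004,0,1],[0,0,0.085,-0.021,0.004,0,1]]}}

```text
time_s: 21.08
ee_pos: [0.5098, -0.1619, 0.0664]
eef_rot: [-1.54, 0.146, -0.145]
wrist_force: [3.5, 4.1, -2.2]
opening: 0.0162
```

Call:
{"method": "carry_out", "body": {"commands": [[0,0,0.012,-0.003,0.0006,0,1],[0,0,0.024,-0.006,0.0011,0,1],[0,0,0.036,-0.009,0.0017,0,1],[0,0,0.048,-0.012,0.0023,0,1],[0,0,0.05,-0.012,0.0023,0,1]]}}

```text
time_s: 21.5
ee_pos: [0.5084, -0.1633, 0.0736]
eef_rot: [-1.58, 0.151, -0.142]
wrist_force: [1.4, 1.3, -5.2]
opening: 0.0161
```

```bash
python3 look.py 24; python3 rise.py 23 24;  python3 pd.py 22 24
```

```text
21.6 [ 0.5085 -0.164   0.0738] [ 0.1857  0.9825 -0.0141] [-0.2099 -0.06   -0.0273] [ 0.2297  0.2655 -4.6247]
23 rise mm 14.32567432567435
24 rise mm 14.045954045954064
left 1.02020202020202 7.0
right 38.65 99.0
```

View pics/s24c.png

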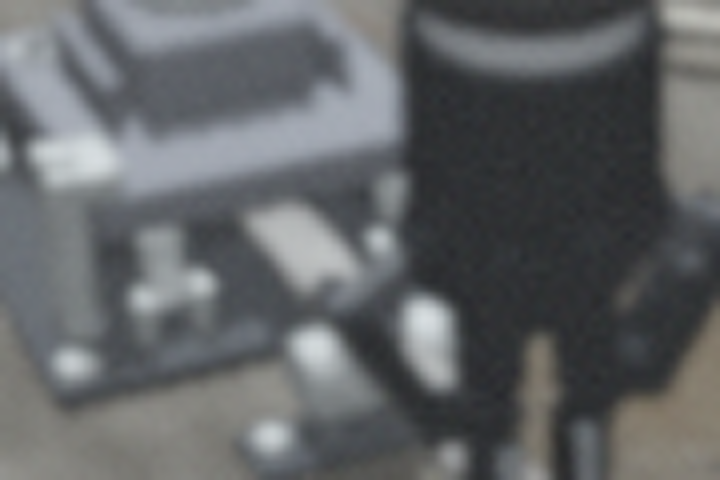

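View pics/d24c.png

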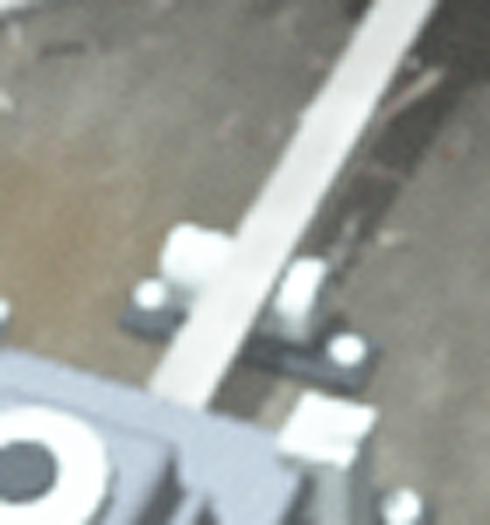

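Call:
{"method": "carry_out", "body": {"commands": [[-0.006,-0.033,0.007,0,0,0,1],[-0.012,-0.065,0.014,0,0,0,1],[-0.018,-0.098,0.021,0,0,0,1],[-0.024,-0.131,0.028,0,0,0,1],[-0.031,-0.164,0.035,0,0,0,1],[-0.037,-0.197,0.042,0,0,0,1],[-0.043,-0.229,0.05,0,0,0,1],[-0.043,-0.229,0.05,0,0,0,1]]}}

```text
time_s: 22.27
ee_pos: [0.5035, -0.2002, 0.0826]
eef_rot: [-1.58, 0.149, -0.148]
wrist_force: [-0.2, -0.6, -5.7]
opening: 0.0162
```

```bash
python3 look.py 25; python3 rise.py 24 25;  python3 pd.py 24 25
```

```text
22.3667 [ 0.5038 -0.1984  0.0822] [ 0.1862  0.9824 -0.0134] [-0.4365  0.0958 -0.0125] [-0.4811 -0.5589 -4.9499]
24 rise mm 14.045954045954064
25 rise mm 14.043392504930981
left 0.5454545454545454 2.0
right 38.083333333333336 99.0
```

View pics/s25c.png

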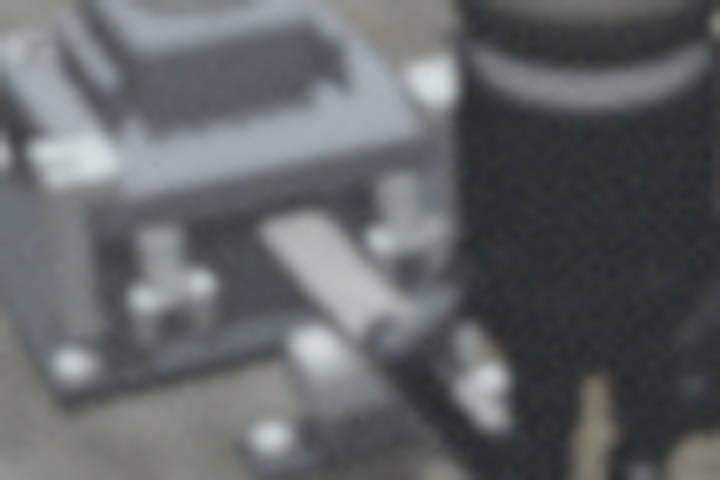

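View pics/d25c.png

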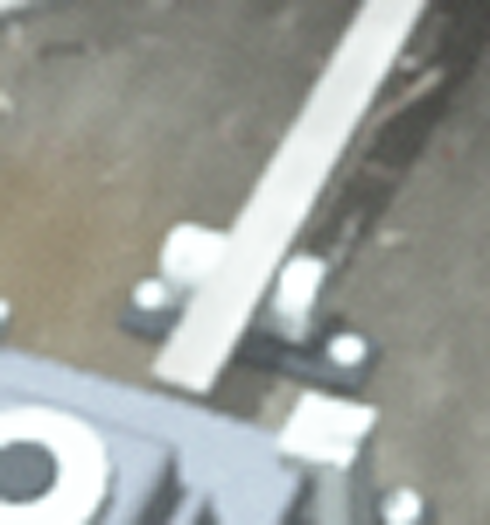

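Call:
{"method": "carry_out", "body": {"commands": [[-0.02,-0.1,0.06,0,0,0,1],[-0.045,-0.25,0.12,0,0,0,1],[-0.075,-0.42,0.16,0,0,0,1],[-0.105,-0.6,0.2,0,0,0,1],[-0.14,-0.78,0.2,0,0,0,1],[-0.17,-0.92,0.2,0,0,0,1],[-0.17,-0.95,0.2,0,0,0,1],[-0.17,-0.95,0.2,0,0,0,1]]}}

```text
time_s: 23.03
ee_pos: [0.4773, -0.3434, 0.1126]
eef_rot: [-1.581, 0.151, -0.149]
wrist_force: [0.4, 1.2, -4.8]
opening: 0.0162
```

Call:
{"method": "carry_out", "body": {"commands": [[0.02,-0.15,0,0,0,0,1],[0.05,-0.32,0,0,0,0,1],[0.08,-0.5,0,0,0,0,1],[0.11,-0.64,0,0,0,0,1],[0.11,-0.64,0,0,0,0,1],[0.11,-0.64,0,0,0,0,1]]}}

```text
time_s: 23.53
ee_pos: [0.4951, -0.4364, 0.1117]
eef_rot: [-1.579, 0.149, -0.145]
wrist_force: [-0.2, 1.2, -5.1]
opening: 0.016
```

```bash
python3 look.py 26; python3 - <<'E'
from h import *
a=cv2.imread('pics/s26_raw.png')[130:300,250:420];cv2.imwrite('pics/s26d.png',cv2.resize(a,None,fx=3.5,fy=3.5,interpolation=2))
a=cv2.imread('pics/d26_raw.png')[110:280,250:420];cv2.imwrite('pics/d26d.png',cv2.resize(a,None,fx=3.5,fy=3.5,interpolation=2))
E
```

```text
23.6333 [ 0.4956 -0.4343  0.1114] [ 0.1837  0.9829 -0.0108] [-0.366   0.0682 -0.0083] [ 0.476   0.7931 -5.3919]
```

View pics/s26d.png

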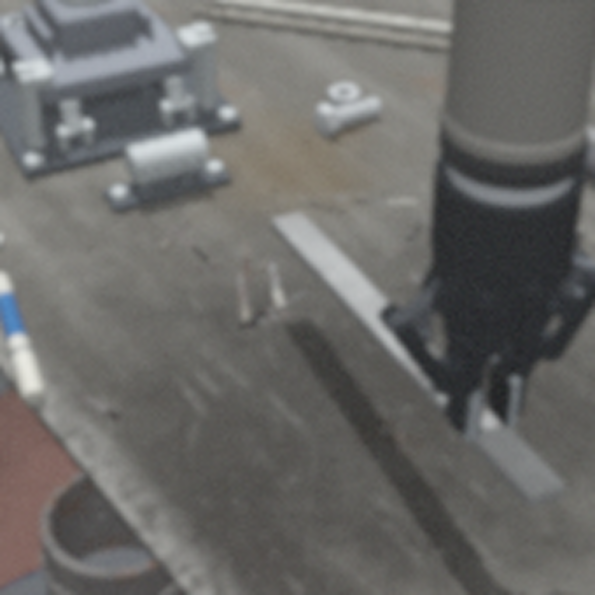

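View pics/d26d.png

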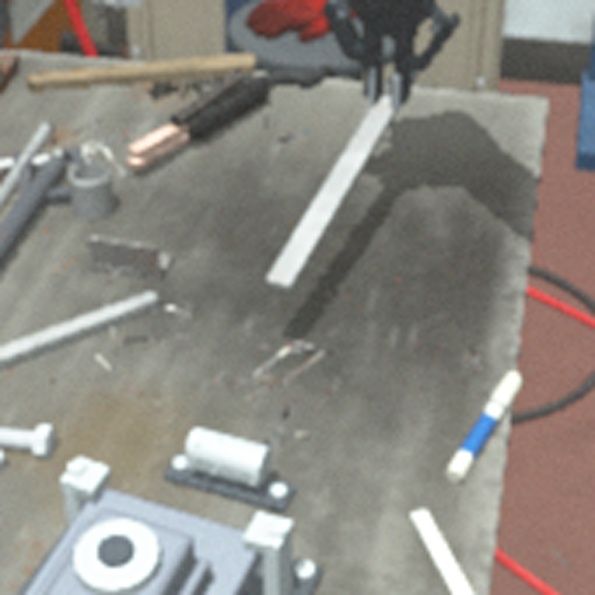

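```bash
python3 - <<'E'
from h import *
np.set_printoptions(precision=4,suppress=True)
t,e=tri((250+289/3.5,130+219/3.5),(250+280/3.5,110+280/3.5));print(t,e)
o=get_obs();p=o['ee_pos'];v=t-p;print(v,np.degrees(np.arctan2(v[0],v[1])),np.degrees(np.arcsin((v[2]-.003)/np.linalg.norm(v))),np.linalg.norm(v))
E
```

```text
[ 0.5447 -0.1784  0.0747] [np.float64(0.0008104971781029446), np.float64(0.0008104971781028556)]
[ 0.0491  0.2559 -0.0367] 10.863728298411319 -8.680549039177976 0.2631304011309489
```

Call:
{"method": "carry_out", "body": {"commands": [[0,0,-0.05,0.012,-0.0022,0,1],[0,0,-0.15,0.024,-0.0045,0,1],[0,0,-0.25,0.036,-0.0067,0,1],[0,0,-0.35,0.0475,-0.0089,0,1],[0,0,-0.45,0.0475,-0.0089,0,1],[0,0,-0.54,0.0475,-0.0089,0,1],[0,0,-0.54,0.0475,-0.0089,0,1],[0,0,-0.54,0.0475,-0.0089,0,1]]}}

```text
time_s: 24.3
ee_pos: [0.4951, -0.4348, 0.0301]
eef_rot: [-1.427, 0.134, -0.15]
wrist_force: [0.3, -0.3, -4.6]
opening: 0.016
```

Call:
{"method": "carry_out", "body": {"commands": [[0,0,-0.03,0,0,0,1],[0,0,-0.06,0,0,0,1],[0,0,-0.09,0,0,0,1],[0,0,-0.12,0,0,0,1],[0,0,-0.135,0,0,0,1],[0,0,-0.135,0,0,0,1],[0,0,-0.135,0,0,0,1]]}}

```text
time_s: 24.88
ee_pos: [0.4947, -0.4367, 0.0107]
eef_rot: [-1.428, 0.135, -0.153]
wrist_force: [0.3, -0.4, -4.4]
opening: 0.0157
```

```bash
python3 look.py 27; python3 - <<'E'
from h import *
a=cv2.imread('pics/s27_raw.png')[180:330,300:450];cv2.imwrite('pics/s27d.png',cv2.resize(a,None,fx=4,fy=4,interpolation=2))
E
```

```text
24.9833 [ 0.4949 -0.437   0.0111] [0.1841 0.9732 0.1375] [-0.8183  0.1202  0.0075] [-0.1617 -0.3552 -4.6417]
```

View pics/s27d.png

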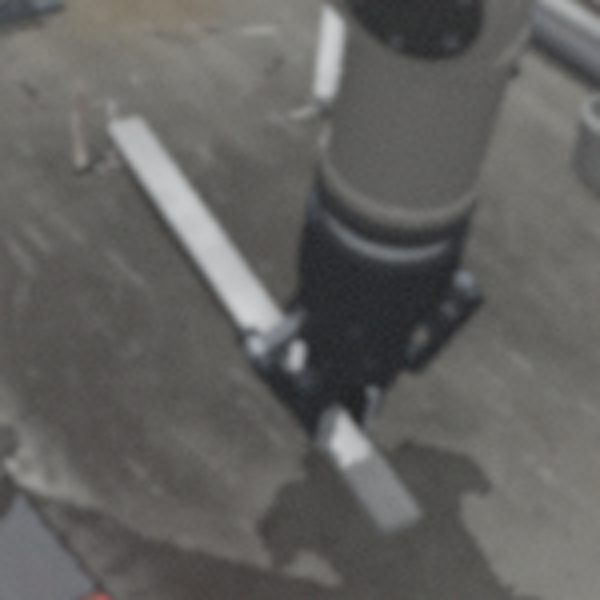

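Call:
{"method": "carry_out", "body": {"commands": [[0,0,-0.007,0,0,0,1],[0,0,-0.014,0,0,0,1],[0,0,-0.021,0,0,0,1],[0,0,-0.021,0,0,0,1]]}}

```text
time_s: 25.32
ee_pos: [0.4947, -0.4366, 0.0075]
eef_rot: [-1.428, 0.135, -0.153]
wrist_force: [0.0, -0.0, -5.1]
opening: 0.0162
```

Call:
{"method": "carry_out", "body": {"commands": [[0,0,-0.006,0,0,0,1],[0,0,-0.012,0,0,0,1],[0,0,-0.012,0,0,0,1]]}}

```text
time_s: 25.57
ee_pos: [0.4949, -0.4368, 0.0061]
eef_rot: [-1.428, 0.134, -0.153]
wrist_force: [-0.6, 1.0, -2.7]
opening: 0.0163
```

Call:
{"method": "carry_out", "body": {"commands": [[0,0,-0.007,0,0,0,1],[0,0,-0.01,0,0,0,1],[0,0,-0.01,0,0,0,1]]}}

```text
time_s: 25.82
ee_pos: [0.4949, -0.4368, 0.0061]
eef_rot: [-1.427, 0.134, -0.153]
wrist_force: [-1.7, 3.3, 4.4]
opening: 0.0161
```

Call:
{"method": "carry_out", "body": {"commands": [[0,0,0,0,0,0,0.4],[0,0,0,0,0,0,0.2],[0,0,0,0,0,0,0],[0,0,0,0,0,0,-0.2],[0,0,0,0,0,0,-0.4],[0,0,0,0,0,0,-0.4]]}}

```text
time_s: 26.32
ee_pos: [0.4949, -0.4368, 0.0044]
eef_rot: [-1.428, 0.134, -0.153]
wrist_force: [0.0, 0.3, 0.2]
opening: 0.0598
```

Call:
{"method": "carry_out", "body": {"commands": [[0,0,0.05,0,0,0,-0.4],[0,0,0.15,0,0,0,-0.4],[0,0,0.3,0,0,0,-0.4],[0,0,0.5,0,0,0,-0.4],[0,0,0.7,0,0,0,-0.4],[0,0,0.9,0,0,0,-0.4],[0,0,1,0,0,0,-0.4],[0,0,1,0,0,0,-0.4]]}}

```text
time_s: 26.98
ee_pos: [0.4963, -0.4393, 0.1599]
eef_rot: [-1.433, 0.129, -0.159]
wrist_force: [-0.8, -0.2, 0.0]
opening: 0.0598
```

```bash
python3 look.py 28;python3 rise.py 25 28;  python3 pd.py 25 28; python3 - <<'E'
from h import *
a=cv2.imread('pics/s28_raw.png')[110:330,220:440];cv2.imwrite('pics/s28d.png',cv2.resize(a,None,fx=2.7,fy=2.7,interpolation=2))
a=cv2.imread('pics/d28_raw.png')[130:340,160:410];cv2.imwrite('pics/d28d.png',cv2.resize(a,None,fx=2.7,fy=2.7,interpolation=2))
E
```

```text
27.0833 [ 0.4949 -0.4367  0.1549] [0.1838 0.9733 0.1377] [-0.1997  0.0796 -0.034 ] [-0.2864  1.0732 -1.2206]
25 rise mm 14.043392504930981
28 rise mm 14.095634095634137
left 1.0303030303030303 2.0
right 1.575 18.0
```

View pics/s28d.png

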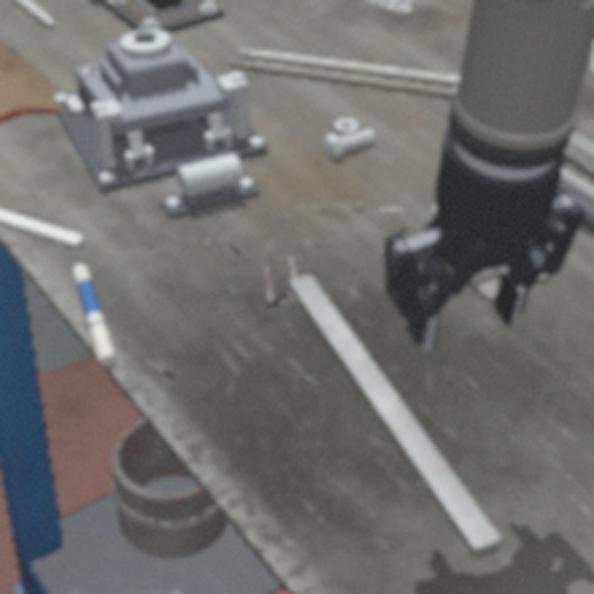

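View pics/d28d.png

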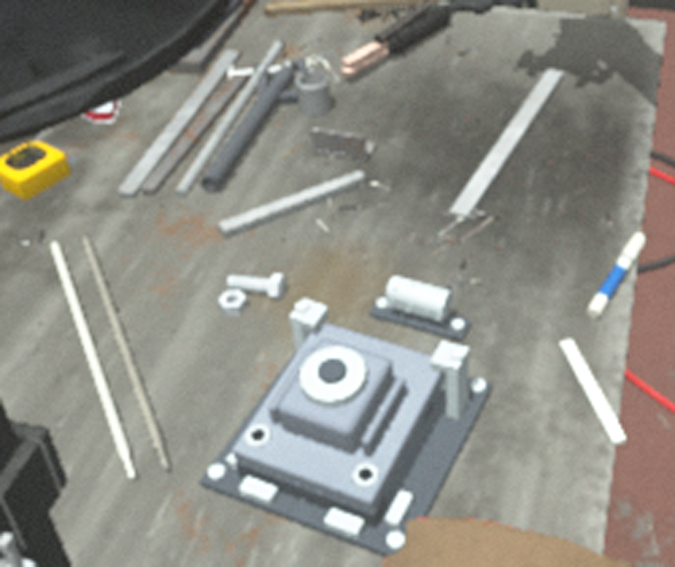

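View pics/s28c.png

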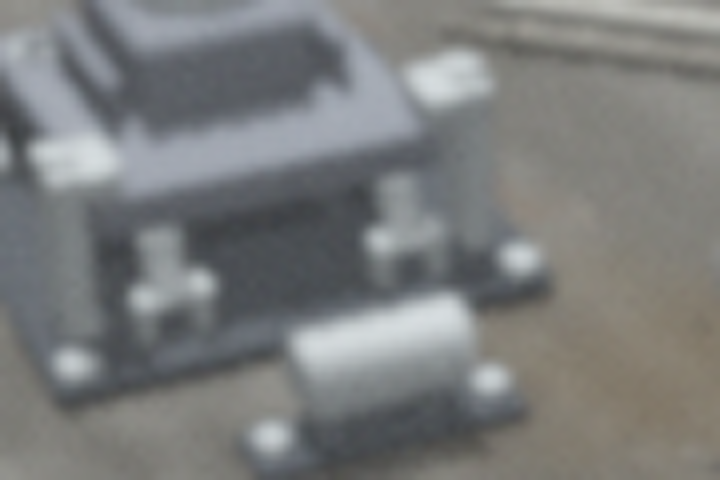

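```bash
python3 - <<'E'
from h import *
o=get_obs();print(o['time_s'],o['joint_velocities'].round(3),o['wrist_force'])
print(sign_off())
E
```

```text
27.0833 [ 0.     0.031 -0.023  0.033 -0.001 -0.     0.   ] [-0.28642117  1.07320951 -1.22061421]
the job is handed in; nothing more can be done
None
```

I levered the foot up with the bar over the fulcrum until both props swung in. I then let it down onto them and laid the bar flat on the bench. The job was handed in at about 27 s of the 72 s allowed.

**Lift:** I gripped the bar near its far end and pushed it in until it butted the heel rib. The lift went in small steps, with a picture after nearly every one. The left prop swung in at about 14.6 mm of rise and the right at about 14.9 mm, measured from the camera. I stopped there, and the lifting force showed no jump that would mean the keeper hooks were reached.

**Last checks:**
- **Foot and props:** both props are under the front edge, the foot stayed up after the bar came out, and the fulcrum is back up.
- **Bar:** it lies at about its original place, roughly 0.17 m clear of the fulcrum.
- **Other things:** those visible look unmoved.
- **Gripper:** it is open, about 15 cm above the bench, and touching nothing.

**What disagreed or slipped:**
- **Rise at rest:** the camera gives about 14.1 mm at rest, where the task says about 13 mm. I put this down to pixel scale.
- **Force-based estimate:** near the top it read about 2 mm lower than the camera, because the fulcrum had bottomed out and the contact had moved to the bar's tip. I relied on the camera and on seeing the props swing.
- **Grip:** the bar turned about 7° in the gripper after pick-up, and I corrected for it.

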